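# Build and time a plywood wheel-blank stack on the pressing platen

## Robot

A 7-joint arm with a two-finger parallel gripper is mounted at the origin on the work surface. World frame = base frame: x ahead of the robot, y to its left, z up, the work surface at z = 0. Lengths are in m, angles in rad, forces in N, time in s.
With the tool pointing down it reaches from about 0.425 to 0.8 m from the base axis. Payload 8.3 kg.
Tool frame: the origin (TCP) lies between the finger pads; the fingertips stand 11 mm ahead of it and the grasp point (between the pads) lies 8 mm behind it; z points along the fingers, y is the line along which they close (so a half turn about z gives the same grasp; the last joint's range is limited). The gripper opens to 85 mm and grips with 20 to 120 N. Pads are 22 mm wide; open, the fingers measure 114 mm over their backs; the gripper's body (76 mm by 85 mm) begins 54 mm behind the grasp point. The pads swing forward as they close: fully open they stand 13 mm farther back than shut.
Start: joints at [1.137, 0.383, 0.016, 1.37, -0.006, 1.388, -0.046], TCP at [0.227, -0.582, 0.242] pointing down, gripper open.
Joint ranges: [-2.95, 2.95], [-0.25, 2.06], [-1.52, 1.56], [0.18, 2.33], [-1.44, 4.58], [0.02, 2.06], [-3.01, 3.01]. Speed limits (rad/s): [2.39, 2.39, 3.01, 3.01, 3.14, 3.14, 3.14].

## Interface

Orientations are given as a rotation vector (axis times angle).
In Python, from station import sense, vision, job gives the robot as it stands.
- The arm moves only by the tool step_arm, never from a script. Its argument "plan" is a list of rows, each an object with "claw": the opening, from 0 (shut) to 1 (fully open); "translation": the shift along the tool's x, y, z in mm, a list of three; "twist": the turn, a rotation vector about the tool's x, y, z in degrees, a list of three. In form: [{"claw": claw, "translation": [dx, dy, dz], "twist": [wx, wy, wz]}, ...]. A call has 1 to 5 rows; each row shifts and turns the commanded pose from where the row before left it, along the tool's axes as they then stand; what a row does not reach is not made up. A row lasts 1/10 s, in which the tool goes at most 50 mm and 8.59 degrees, less where a joint would pass 70% of its speed; a pose out of reach is approached as far as the arm can. A call with a gripper value outside its range is refused whole. The fingers move at their own pace and stop on an object; "squeeze" is the grip in N (left out, the last holds). Time passes only in rows, so rows that do not move let the fingers close. It gives the time, the measured TCP pose, the force, the opening and the grip force at its end, in the units of the state.
- sense(): the state, without advancing time (a new reading comes with each control period).
- vision.camera(name): name is "scene" or "top"; returns the picture (400x640x3 uint8, red, green, blue); there is no depth.
- vision.camera_params(name): a dict with "mtx" (3x3 intrinsics, pixels), "origin" and "orientation" of the camera in the world. Camera axes: x right, y up, looking along -z (the intrinsics and any distortion apply to the point x, -y, -z); pixel columns grow to the right and rows downward; lengths in m; the calibration is good to about 2 mm. A picture is of the moment at which its call begins. camera_params takes no time and is no camera call.
- job.hand_in(): hands the job in; it is judged then, once.
The state is a dict: "time_s": time; "joint_pos": joint angles; "qvel": joint speeds; "effort": joint torques, N m; "tool_pos": TCP position; "eef_rot": TCP orientation; "contact_force": force on the tool from outside, world axes, zero at the start; "torque": the same for the moment, N m; "width": finger opening in m; "gripper_force": force on a finger pad.
Only numpy, scipy, OpenCV 4.12 (cv2) and the standard library are available. Lean on these libraries where they do the work, as an engineer would, in place of code of your own. Each camera call takes 0.05 s, during which the arm holds its last target. There are 200 camera calls.

## Task

Set up a dry press of plywood discs. With the platen still empty, wake the controller with the small round key and zero it with the bar key; then stack all the plywood discs on the platen, flat, centred on its mark, the largest at the bottom and each smaller one above, and lay the steel weight centred on top. With the stack complete, press the square key, then the bar key again, then the big round key, each fully down and by itself in that order; press neither the square nor the big key before the weight is on, leave the finished stack neatly centred and do not disturb the other things on the bench.

Things in the scene. Friction and masses are not known exactly. Their poses are not given: they have to be found in the camera images.
- platen_top (a point): centre of the flat top of the round aluminium platen (110 mm diameter, 15 mm high, fixed to the table) on which the stack is built; a fine ring of 73 mm diameter and a centre dot are scribed on it (flush); z up
- disc68: plywood disc, 68 mm diameter, 14 mm thick, lying flat and loose, 11 to 55 g; origin: the centre of the disc (7 mm above its underside), z along its axis, either face may be up. There are three to five discs; an absent one has no pose (None)
- disc58: plywood disc, 58 mm diameter, 14 mm thick, lying flat and loose, 11 to 55 g; origin: the centre of the disc (7 mm above its underside), z along its axis, either face may be up. There are three to five discs; an absent one has no pose (None)
- disc48: plywood disc, 48 mm diameter, 14 mm thick, lying flat and loose, 11 to 55 g; origin: the centre of the disc (7 mm above its underside), z along its axis, either face may be up. There are three to five discs; an absent one has no pose (None)
- disc38: plywood disc, 38 mm diameter, 14 mm thick, lying flat and loose, 11 to 55 g; origin: the centre of the disc (7 mm above its underside), z along its axis, either face may be up. There are three to five discs; an absent one has no pose (None)
- disc28: plywood disc, 28 mm diameter, 14 mm thick, lying flat and loose, 11 to 55 g; origin: the centre of the disc (7 mm above its underside), z along its axis, either face may be up. There are three to five discs; an absent one has no pose (None)
- weight: plain round steel pressing weight, loose: disc of 60 mm diameter, 18 mm thick, 0.3 to 0.55 kg, shiny metal with a small dark spot on each face; origin: its centre (9 mm above its underside), z along its axis, either face may be up
- panel: grey control box fixed to the table, 200 x 150 x 35 mm with a dark display strip along its far edge (+x); it carries the four keys in a square, two by two, 64 mm apart (at +-32 mm in the box's x and y); which key is in which corner changes. Origin: underside, amid the four keys; x away from the robot
- key_small (a joint): travel of the small round key (20 mm diameter, the smallest) on the panel: 0 = up, 0.006 m = fully down; pushed straight down against a spring (about 1.5 N to start, 5 N fully down); springs back up when let go; counts as pressed beyond 0.0045 m
- key_small_top (a point): centre of the top face of the small round key (20 mm diameter, the smallest), plain white plastic; the top moves down with the key; while up it stands 12 mm proud of its black 52 x 52 mm collar and 53 mm above the table
- key_bar (a joint): travel of the bar key (oblong, 44 x 14 mm, long side along the panel's y) on the panel: 0 = up, 0.006 m = fully down; pushed straight down against a spring (about 1.5 N to start, 5 N fully down); springs back up when let go; counts as pressed beyond 0.0045 m
- key_bar_top (a point): centre of the top face of the bar key (oblong, 44 x 14 mm, long side along the panel's y), plain white plastic; the top moves down with the key; while up it stands 12 mm proud of its black 52 x 52 mm collar and 53 mm above the table
- key_square (a joint): travel of the square key (26 x 26 mm) on the panel: 0 = up, 0.006 m = fully down; pushed straight down against a spring (about 1.5 N to start, 5 N fully down); springs back up when let go; counts as pressed beyond 0.0045 m
- key_square_top (a point): centre of the top face of the square key (26 x 26 mm), plain white plastic; the top moves down with the key; while up it stands 12 mm proud of its black 52 x 52 mm collar and 53 mm above the table
- key_big (a joint): travel of the big round key (40 mm diameter) on the panel: 0 = up, 0.006 m = fully down; pushed straight down against a spring (about 1.5 N to start, 5 N fully down); springs back up when let go; counts as pressed beyond 0.0045 m
- key_big_top (a point): centre of the top face of the big round key (40 mm diameter), plain white plastic; the top moves down with the key; while up it stands 12 mm proud of its black 52 x 52 mm collar and 53 mm above the table
- offcut: bystander: small wood offcut 45 x 26 x 20 mm among the discs; origin: centre of its underside
- tape: bystander: yellow tape measure, 62 x 36 x 55 mm high; origin: centre of its underside
- sandblock: bystander: cork sanding block 110 x 65 x 35 mm; origin: centre of its underside
- glue: bystander: white glue bottle, 56 mm diameter, 170 mm high; origin: centre of its underside
- screws: bystander: jar of screws, 64 mm diameter, 75 mm high; origin: centre of its underside
Mind the look-alikes: they are no part of the job. What is shaped like the disc48 but yellow is not meant.

How it is judged:
By the outcome, as a careful person would: the job done as asked, in the order asked, and still so for the second after the job is handed in, with the robot touching nothing.
Of disc68, disc58, disc48, disc38, disc28 only 3 to 5 are there at a start; the rules pass over those that are not, and their reading is None.
At some moment in a run one of disc68, disc58, disc48, disc38, disc28, weight may be knocked a few centimetres aside while the robot is not near it.
Once in a run the grip may slacken for a moment while it holds something.
It also fails if it takes over 210 s, if anything falls off the work surface, if the arm or the gripper's body presses on something with over 40 N, if the wrist force passes 120 N, or if a joint passes its speed limit or range.

## Working session

There is one attempt and no reset: what is moved stays moved. The work goes in short steps, Python scripts to look and compute and a tool call to move; the robot and the scene stay as the last step left them, time stands still between calls to the robot, and variables do not carry over. Pictures are saved under pics/ and viewed, at most 14 in all, crops included, and the job is handed in when it is done.

Besides the shell and the picture viewer there is one more tool, called after "Call:" by a JSON object that holds its "api" and its "payload". step_arm: Moves the arm, as the interface text tells. Its arguments: {"type":"object","properties":{"plan":{"type":"array","items":{"type":"object","properties":{"claw":{"type":"number"},"translation":{"type":"array","items":{"type":"number"}},"twist":{"type":"array","items":{"type":"number"}}}}},"squeeze":{"type":"number"}},"required":["plan"]}

```bash
ls; mkdir -p pics
cat > h.py <<'E'
import numpy as np, cv2
from scipy.spatial.transform import Rotation as R
from station import sense, vision, job
E
python3 - <<'E'
from h import *
for n in ("scene","top"):
    cv2.imwrite(f"pics/{n}0.png",vision.camera(n)[:,:,::-1]); print(vision.camera_params(n))
print(sense())
E
```

```text
pics
{'mtx': array([[509.22033129,   0.        , 322.55926117],
       [  0.        , 509.22033129, 201.45728614],
       [  0.        ,   0.        ,   1.        ]]), 'origin': array([1.32049709, 0.24116236, 0.87452051]), 'orientation': array([0.52379682, 0.74429154, 1.76985063])}
{'mtx': array([[439.05332498,   0.        , 316.68265144],
       [  0.        , 439.05332498, 199.40842324],
       [  0.        ,   0.        ,   1.        ]]), 'origin': array([ 0.39998336, -0.0378575 ,  1.23347307]), 'orientation': array([ 0.09971148, -0.09764111, -1.56251718])}
{'time_s': 0.1, 'joint_pos': array([ 1.13711828,  0.38417794,  0.01637026,  1.37103772, -0.00628637,
        1.38820833, -0.04649928]), 'qvel': array([-0.0001365 , -0.00327575,  0.00039409, -0.00161323, -0.00026685,
       -0.00015617, -0.00033596]), 'effort': array([ 4.76854460e-03, -6.29130936e+01,  8.48487038e-01, -3.72756100e+01,
        1.68195635e-02,  1.05291442e-02, -2.58430811e-05]), 'tool_pos': array([ 0.22633991, -0.58211191,  0.24136908]), 'eef_rot': array([-3.08602570e+00, -5.78874622e-01,  5.74717634e-04]), 'contact_force': array([-0.11400282, -0.42391837,  0.56850291]), 'torque': array([-0.00687728, -0.03537862, -0.01790563]), 'gripper_force': 0.0, 'width': 0.08540876764594837}
```

View pics/scene0.png

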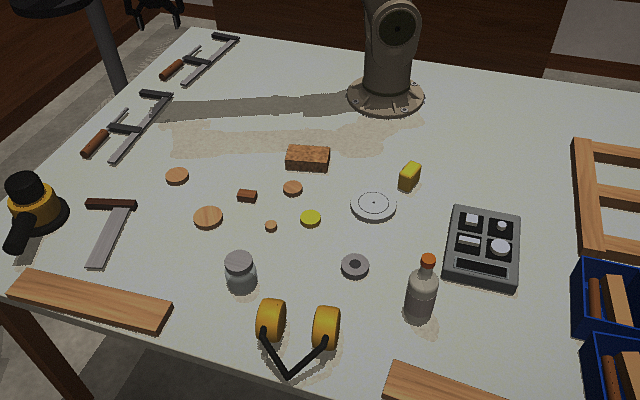

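View pics/top0.png

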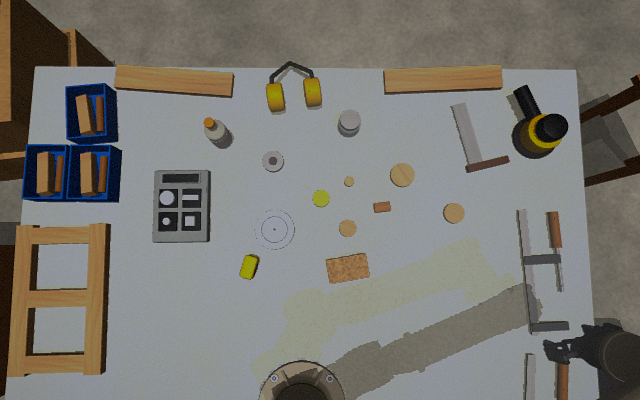

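The scene shows four plywood discs: pixel positions in the top view are about (402,175), (454,212), (347,228) and (349,182). The yellow decoy is at (320,198), the weight at (273,161) and the platen at (275,230). The keys are big (167,199), bar (190,198), small (167,221) and square (190,221). Next I'll enlarge crops to read these more precisely.

Run:
```python
import cv2
def crop(src,x0,y0,w,h,k,out,step=20):
    im=cv2.imread(src)[y0:y0+h,x0:x0+w]; im=cv2.resize(im,None,fx=k,fy=k,interpolation=cv2.INTER_CUBIC)
    for x in range(x0//step*step+step,x0+w,step):
        cv2.line(im,((x-x0)*k,0),((x-x0)*k,6),(0,0,255),1); cv2.putText(im,str(x),((x-x0)*k-10,16),0,.35,(0,0,255),1)
    for y in range(y0//step*step+step,y0+h,step):
        cv2.line(im,(0,(y-y0)*k),(6,(y-y0)*k),(0,0,255),1); cv2.putText(im,str(y),(8,(y-y0)*k+4),0,.35,(0,0,255),1)
    cv2.imwrite(out,im)
crop("pics/top0.png",145,140,130,110,6,"pics/c1.png",10)
crop("pics/top0.png",250,140,220,130,3,"pics/c2.png",10)
```

```text
(no output)
```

View pics/c1.png

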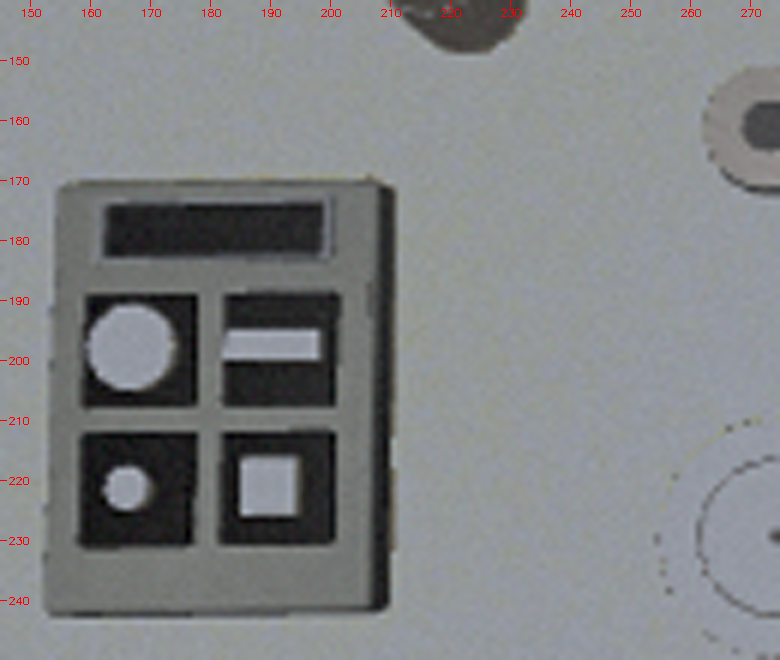

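View pics/c2.png

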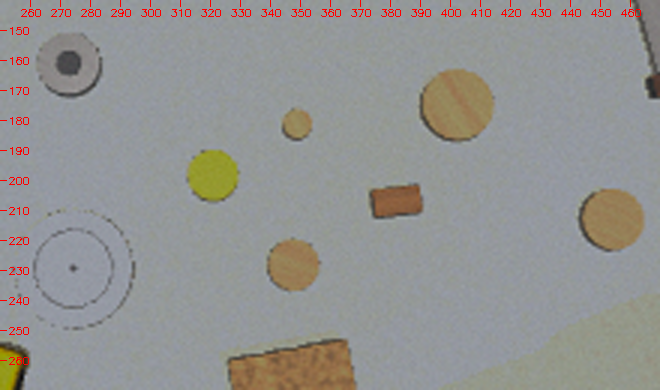

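The crops confirm disc68 at (402,175), disc58 at (454,212), disc48 at (347,228), disc28 at (349,182) and the platen dot at (274,229). Next I'll segment both views and triangulate.

```bash
cat >> h.py <<'E'
def ray(n,uv):
    p=vision.camera_params(n); K=p["mtx"]; M=R.from_rotvec(p["orientation"]).as_matrix()
    c=np.linalg.inv(K)@np.array([uv[0],uv[1],1.]); d=M@np.array([c[0],-c[1],-c[2]]); return p["origin"],d/np.linalg.norm(d)
def onplane(n,uv,z):
    o,d=ray(n,uv); return (o+d*(z-o[2])/d[2])
def proj(n,P):
    p=vision.camera_params(n); c=(np.asarray(P)-p["origin"])@R.from_rotvec(p["orientation"]).as_matrix()
    q=p["mtx"]@np.array([c[0],-c[1],-c[2]]); return q[:2]/q[2]
def tri(a,b):
    (o1,d1),(o2,d2)=ray("top",a),ray("scene",b); A=np.c_[d1,-d2]; s=np.linalg.lstsq(A,o2-o1,rcond=None)[0]
    p,q=o1+d1*s[0],o2+d2*s[1]; return (p+q)/2,np.linalg.norm(p-q)
def blobs(im,lo,hi,amin=40,amax=1200):
    m=cv2.inRange(cv2.cvtColor(im,cv2.COLOR_RGB2HSV),lo,hi); n,_,st,c=cv2.connectedComponentsWithStats(m)
    return [(c[i].round(2),st[i,4],st[i,2:4]) for i in range(1,n) if amin<st[i,4]<amax]
WOOD=((9,70,90),(17,170,255))
E
python3 - <<'E'
from h import *
T=cv2.imread("pics/top0.png")[:,:,::-1].copy(); S=cv2.imread("pics/scene0.png")[:,:,::-1].copy()
sb=blobs(S,*WOOD,30)
for c,a,wh in blobs(T,*WOOD,30):
    if not(250<c[0]<470 and 140<c[1]<250): continue
    P=onplane("top",c,.014); u=proj("scene",P)
    b=min(sb,key=lambda t:np.linalg.norm(t[0]-u)) if sb else None
    q,e=tri(c,b[0]); d=2*np.sqrt(a/np.pi)*np.linalg.norm(P-vision.camera_params("top")["origin"])/439
    print(c,a,"diam",d.round(4),"P14",P.round(4),"r",np.hypot(*P[:2]).round(3),"| scene",b[0],u.round(1),"tri",q.round(4),e.round(4))
for n,t,s,z in [("dot",(274.3,229.3),(373.5,202.5),.015),("small",(166.2,221.3),(501.5,224),.053),("bar",(190,197.5),(468,239.5),.053),("square",(189.8,221),(471.5,217.5),.053),("big",(166.8,198.2),(501,246.5),.053),("weight",(273,161),(355,264),.018)]:
    print(n,onplane("top",t,z).round(4),proj("scene",onplane("top",t,z)).round(1),tri(t,s)[0].round(4))
E
```

```text
[402.51 171.92] 39 diam 0.0203 P14 [ 0.6338 -0.2775  0.014 ] r 0.692 | scene [203.41 216.86] [206.7 217.7] tri [ 0.6349 -0.2806  0.0164] 0.0076
[381.94 206.44] 140 diam 0.0377 P14 [ 0.5354 -0.2182  0.014 ] r 0.578 | scene [246.21 193.08] [247.3 194.9] tri [ 0.5353 -0.2187  0.0197] 0.0029
[348.67 224.  ] 57 diam 0.0238 P14 [ 0.4858 -0.1251  0.014 ] r 0.502 | scene [292.07 186.49] [290.3 189.3] tri [ 0.4845 -0.1226  0.0232] 0.004
dot [0.4698 0.0813 0.015 ] [373.7 202.3] [0.4699 0.0811 0.0145]
small [0.4874 0.3692 0.053 ] [501.4 223.3] [0.4875 0.3698 0.0511]
bar [0.5524 0.3078 0.053 ] [469.3 238.5] [0.553  0.3071 0.0502]
square [0.4885 0.3056 0.053 ] [471.7 217.3] [0.4886 0.3055 0.0525]
big [0.5501 0.3706 0.053 ] [499.9 244.5] [0.5506 0.3732 0.0479]
weight [0.6622 0.0881 0.018 ] [355.  263.2] [0.6626 0.0884 0.0158]
```

Run:
```python
import cv2
im=cv2.imread("pics/scene0.png")
a=cv2.resize(im[195:295,435:535],None,fx=5,fy=5,interpolation=cv2.INTER_CUBIC)
b=cv2.resize(im[185:285,335:395],None,fx=5,fy=5,interpolation=cv2.INTER_CUBIC)
cv2.imwrite("pics/c3.png",cv2.hconcat([a,b]))
```

```text
(no output)
```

View pics/c3.png

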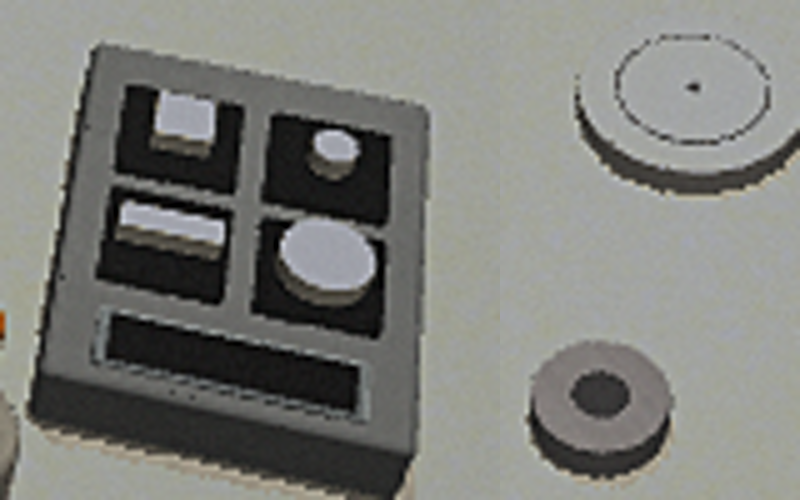

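The panel heights agree at about 53 mm and the platen top at about 15 mm. I'll square up the tool, close it, and head for the small key.

Call:
{"api": "step_arm", "payload": {"plan": [{"claw":0,"translation":[0,0,0],"twist":[0,0,7]},{"claw":0,"translation":[0,0,0],"twist":[0,0,7]},{"claw":0,"translation":[0,0,0],"twist":[0,0,7.2]}], "squeeze": 60}}

```text
time_s: 0.4
tool_pos: [0.2263, -0.5823, 0.2416]
eef_rot: [-3.14, 0.007, 0.001]
contact_force: [0.0, 0.5, -0.5]
width: 0.0442
gripper_force: 0.0
```

Call:
{"api": "step_arm", "payload": {"plan": [{"claw":0,"translation":[27,-28,0],"twist":[0,0,0]},{"claw":0,"translation":[27,-28,0],"twist":[0,0,0]},{"claw":0,"translation":[27,-28,0],"twist":[0,0,0]},{"claw":0,"translation":[27,-28,0],"twist":[0,0,0]},{"claw":0,"translation":[27,-28,0],"twist":[0,0,0]}]}}

```text
time_s: 0.9
tool_pos: [0.3621, -0.4409, 0.2419]
eef_rot: [-3.141, -0.001, 0.001]
contact_force: [0.7, -0.9, 0.4]
width: 0.0002
gripper_force: 0.0
```

Call:
{"api": "step_arm", "payload": {"plan": [{"claw":0,"translation":[27,-28,0],"twist":[0,0,0]},{"claw":0,"translation":[27,-28,0],"twist":[0,0,0]},{"claw":0,"translation":[27,-28,0],"twist":[0,0,0]},{"claw":0,"translation":[27,-28,0],"twist":[0,0,0]},{"claw":0,"translation":[27,-28,0],"twist":[0,0,0]}]}}

```text
time_s: 1.4
tool_pos: [0.4969, -0.3009, 0.242]
eef_rot: [-3.141, -0.001, 0.001]
contact_force: [0.3, -0.4, 0.7]
width: -0.0001
gripper_force: 0.0
```

Run:
```python
from h import *
s=sense(); print(s["time_s"],s["tool_pos"],R.from_rotvec(s["eef_rot"]).as_matrix().round(3),s["contact_force"],s["width"])
H=cv2.cvtColor(cv2.imread("pics/top0.png"),cv2.COLOR_BGR2HSV)
for u,v in [(402,178),(454,212),(347,228),(349,182),(320,198),(382,201),(340,268),(300,200)]: 
    w=H[v-3:v+4,u-3:u+4].reshape(-1,3); print((u,v),w.min(0),w.max(0))
```

```text
1.4 [ 0.49693747 -0.30093353  0.24196432] [[ 1.     0.001 -0.001]
 [ 0.001 -1.     0.   ]
 [-0.001 -0.    -1.   ]] [ 0.29831181 -0.44028759  0.68810442] -5.411318864723512e-05
(402, 178) [ 16  92 147] [ 25 121 155]
(454, 212) [ 17  96 146] [ 21 119 153]
(347, 228) [ 16 100 146] [ 21 118 154]
(349, 182) [12 10 86] [ 25 117 153]
(320, 198) [ 30 167 150] [ 32 193 156]
(382, 201) [ 10   2 101] [111 150 160]
(340, 268) [ 14 117 124] [ 21 142 157]
(300, 200) [ 54   3 149] [114  21 161]
```

Call:
{"api": "step_arm", "payload": {"plan": [{"claw":0,"translation":[0,-45,0],"twist":[0,0,0]},{"claw":0,"translation":[0,-45,0],"twist":[0,0,0]},{"claw":0,"translation":[0,-45,0],"twist":[0,0,0]},{"claw":0,"translation":[0,-45,0],"twist":[0,0,0]},{"claw":0,"translation":[0,-45,0],"twist":[0,0,0]}]}}

```text
time_s: 1.9
tool_pos: [0.4955, -0.0755, 0.242]
eef_rot: [3.142, 0.001, -0.001]
contact_force: [0.9, 0.7, -0.0]
width: -0.0
gripper_force: 0.0
```

Call:
{"api": "step_arm", "payload": {"plan": [{"claw":0,"translation":[0,-45,0],"twist":[0,0,0]},{"claw":0,"translation":[0,-45,0],"twist":[0,0,0]},{"claw":0,"translation":[0,-45,0],"twist":[0,0,0]},{"claw":0,"translation":[0,-45,0],"twist":[0,0,0]},{"claw":0,"translation":[0,-45,0],"twist":[0,0,0]}]}}

```text
time_s: 2.4
tool_pos: [0.4954, 0.1493, 0.2422]
eef_rot: [3.141, 0.001, -0.0]
contact_force: [0.6, -0.7, 0.7]
width: 0.0
gripper_force: 0.0
```

Call:
{"api": "step_arm", "payload": {"plan": [{"claw":0,"translation":[-5,-45,0],"twist":[0,0,0]},{"claw":0,"translation":[-5,-45,0],"twist":[0,0,0]},{"claw":0,"translation":[0,-45,0],"twist":[0,0,0]},{"claw":0,"translation":[0,-45,0],"twist":[0,0,0]},{"claw":0,"translation":[0,-40,0],"twist":[0,0,0]}]}}

```text
time_s: 2.9
tool_pos: [0.4851, 0.3698, 0.2419]
eef_rot: [3.142, 0.002, -0.001]
contact_force: [0.6, 0.3, -0.2]
width: -0.0002
gripper_force: 0.0
```

Call:
{"api": "step_arm", "payload": {"plan": [{"claw":0,"translation":[0,0,40],"twist":[0,0,0]},{"claw":0,"translation":[0,0,40],"twist":[0,0,0]},{"claw":0,"translation":[0,0,40],"twist":[0,0,0]},{"claw":0,"translation":[0,0,40],"twist":[0,0,0]},{"claw":0,"translation":[0,0,0],"twist":[0,0,0]}]}}

```text
time_s: 3.4
tool_pos: [0.4825, 0.3646, 0.0761]
eef_rot: [3.135, 0.002, -0.014]
contact_force: [-0.4, -0.3, 0.2]
width: 0.0003
gripper_force: 0.0
```

Call:
{"api": "step_arm", "payload": {"plan": [{"claw":0,"translation":[5,-5,0],"twist":[0,0,0]},{"claw":0,"translation":[0,0,0],"twist":[0,0,0]},{"claw":0,"translation":[0,0,0],"twist":[0,0,0]}]}}

```text
time_s: 3.7
tool_pos: [0.492, 0.3741, 0.085]
eef_rot: [-3.139, -0.001, -0.005]
contact_force: [0.6, 0.2, 0.0]
width: 0.0001
gripper_force: 0.0
```

Call:
{"api": "step_arm", "payload": {"plan": [{"claw":0,"translation":[-5,5,10],"twist":[0,0,0]},{"claw":0,"translation":[0,0,0],"twist":[0,0,0]},{"claw":0,"translation":[0,0,6],"twist":[0,0,0]},{"claw":0,"translation":[0,0,6],"twist":[0,0,0]},{"claw":0,"translation":[0,0,0],"twist":[0,0,0]}]}}

```text
time_s: 4.2
tool_pos: [0.4858, 0.3676, 0.0598]
eef_rot: [3.142, 0.001, -0.0]
contact_force: [0.2, -0.1, 3.5]
width: -0.0
gripper_force: 1.9
```

Call:
{"api": "step_arm", "payload": {"plan": [{"claw":0,"translation":[0,0,2],"twist":[0,0,0]},{"claw":0,"translation":[0,0,2],"twist":[0,0,0]},{"claw":0,"translation":[0,0,0],"twist":[0,0,0]}]}}

```text
time_s: 4.5
tool_pos: [0.4859, 0.3678, 0.058]
eef_rot: [3.141, 0.001, 0.002]
contact_force: [-5.1, -5.4, 15.5]
width: -0.0001
gripper_force: 7.8
```

Small key is fully down. Next is the bar key.

Call:
{"api": "step_arm", "payload": {"plan": [{"claw":0,"translation":[0,0,-15],"twist":[0,0,0]},{"claw":0,"translation":[0,0,-15],"twist":[0,0,0]},{"claw":0,"translation":[22,20,0],"twist":[0,0,0]},{"claw":0,"translation":[22,20,0],"twist":[0,0,0]},{"claw":0,"translation":[22,20,0],"twist":[0,0,0]}]}}

```text
time_s: 5.0
tool_pos: [0.5526, 0.3075, 0.0874]
eef_rot: [-3.141, -0.003, -0.001]
contact_force: [1.5, 0.1, 0.2]
width: 0.0003
gripper_force: 0.0
```

Call:
{"api": "step_arm", "payload": {"plan": [{"claw":0,"translation":[0,0,0],"twist":[0,0,0]},{"claw":0,"translation":[0,0,12],"twist":[0,0,0]},{"claw":0,"translation":[0,0,6],"twist":[0,0,0]},{"claw":0,"translation":[0,0,4],"twist":[0,0,0]},{"claw":0,"translation":[0,0,0],"twist":[0,0,0]}]}}

```text
time_s: 5.5
tool_pos: [0.5503, 0.3087, 0.0635]
eef_rot: [3.141, 0.004, -0.003]
contact_force: [-1.1, 0.1, 0.9]
width: -0.0007
gripper_force: 0.8
```

Call:
{"api": "step_arm", "payload": {"plan": [{"claw":0,"translation":[0,0,4],"twist":[0,0,0]},{"claw":0,"translation":[0,0,3],"twist":[0,0,0]},{"claw":0,"translation":[0,0,0],"twist":[0,0,0]}]}}

```text
time_s: 5.8
tool_pos: [0.5514, 0.3089, 0.0582]
eef_rot: [-3.141, -0.003, -0.001]
contact_force: [-3.8, 0.7, 5.2]
width: -0.0003
gripper_force: 3.1
```

Call:
{"api": "step_arm", "payload": {"plan": [{"claw":0,"translation":[0,0,1],"twist":[0,0,0]},{"claw":0,"translation":[0,0,0],"twist":[0,0,0]}]}}

```text
time_s: 6.0
tool_pos: [0.5514, 0.3089, 0.058]
eef_rot: [-3.141, -0.003, -0.001]
contact_force: [-6.6, -1.5, 13.2]
width: 0.0001
gripper_force: 6.6
```

Call:
{"api": "step_arm", "payload": {"plan": [{"claw":1,"translation":[0,0,-30],"twist":[0,0,0]},{"claw":1,"translation":[0,0,-40],"twist":[0,0,0]},{"claw":1,"translation":[0,0,-40],"twist":[0,0,0]},{"claw":1,"translation":[0,40,-20],"twist":[0,0,0]},{"claw":1,"translation":[0,40,0],"twist":[0,0,0]}]}}

```text
time_s: 6.5
tool_pos: [0.5531, 0.2294, 0.1904]
eef_rot: [-3.138, -0.006, -0.01]
contact_force: [-0.2, -1.3, -0.4]
width: 0.0724
gripper_force: 0.0
```

```bash
cat >> h.py <<'E'
WOOD=((9,60,80),(26,135,255))
def look(tag=None, show=None):
    T=vision.camera("top"); S=vision.camera("scene")
    if tag: cv2.imwrite(f"pics/{tag}t.png",T[:,:,::-1]); cv2.imwrite(f"pics/{tag}s.png",S[:,:,::-1])
    sb=blobs(S,*WOOD,30)
    for c,a,wh in blobs(T,*WOOD,40):
        if not(235<c[0]<490 and 120<c[1]<250): continue
        P=onplane("top",c,.014); u=proj("scene",P-[0,0,.002]); b=min(sb,key=lambda t:np.linalg.norm(t[0]-u))
        q,e=tri(c,b[0]); d=2*np.sqrt(a/np.pi)*np.linalg.norm(P-vision.camera_params("top")["origin"])/439
        print(c,"diam",d.round(4),wh,"P14",P[:2].round(4),"| tri",q.round(4),"miss",(b[0]-u).round(1))
    s=sense(); print(s["time_s"],s["tool_pos"].round(4),s["eef_rot"].round(3),s["contact_force"].round(1),round(s["width"],4))
E
python3 -c "
from h import *
look('a')"
```

```text
[402.1  174.34] diam 0.0683 [24 24] P14 [ 0.6268 -0.2762] | tri [ 0.6277 -0.2779  0.0133] miss [-1.7 -0.4]
[348.59 180.85] diam 0.0276 [10 10] P14 [ 0.6073 -0.1253] | tri [ 0.6078 -0.1266  0.0143] miss [-1.4 -0.7]
[453.85 212.44] diam 0.0602 [21 20] P14 [ 0.5198 -0.4185] | tri [ 0.5206 -0.4203  0.0142] miss [-1.8 -0.7]
[347.36 227.86] diam 0.0475 [17 17] P14 [ 0.475  -0.1214] | tri [ 0.4756 -0.123   0.0133] miss [-1.3 -0.4]
6.6 [0.5543 0.2206 0.187 ] [ 3.138 -0.012  0.004] [-0.  -1.3 -0. ] 0.0849
```

Call:
{"api": "step_arm", "payload": {"plan": [{"claw":1,"translation":[6,41,0],"twist":[0,0,0]},{"claw":1,"translation":[6,41,0],"twist":[0,0,0]},{"claw":1,"translation":[6,41,0],"twist":[0,0,0]},{"claw":1,"translation":[6,41,0],"twist":[0,0,0]},{"claw":1,"translation":[6,41,0],"twist":[0,0,0]}]}}

```text
time_s: 7.1
tool_pos: [0.5821, 0.0212, 0.1861]
eef_rot: [3.141, 0.001, 0.0]
contact_force: [0.8, 1.3, 0.6]
width: 0.0852
gripper_force: 0.0
```

Call:
{"api": "step_arm", "payload": {"plan": [{"claw":1,"translation":[6,41,0],"twist":[0,0,0]},{"claw":1,"translation":[6,41,0],"twist":[0,0,0]},{"claw":1,"translation":[6,41,0],"twist":[0,0,0]},{"claw":1,"translation":[6,41,0],"twist":[0,0,0]},{"claw":1,"translation":[6,41,0],"twist":[0,0,0]}]}}

```text
time_s: 7.6
tool_pos: [0.6122, -0.1838, 0.186]
eef_rot: [3.141, 0.001, -0.0]
contact_force: [-0.3, -0.3, -0.1]
width: 0.0854
gripper_force: 0.0
```

Call:
{"api": "step_arm", "payload": {"plan": [{"claw":1,"translation":[6,41,20],"twist":[0,0,0]},{"claw":1,"translation":[6,41,30],"twist":[0,0,0]},{"claw":1,"translation":[0,0,40],"twist":[0,0,0]},{"claw":1,"translation":[0,0,30],"twist":[0,0,0]},{"claw":1,"translation":[0,0,0],"twist":[0,0,0]}]}}

```text
time_s: 8.1
tool_pos: [0.6206, -0.2622, 0.0608]
eef_rot: [-3.138, -0.001, 0.015]
contact_force: [-0.7, 0.7, 0.3]
width: 0.0854
gripper_force: 0.0
```

Call:
{"api": "step_arm", "payload": {"plan": [{"claw":1,"translation":[0,0,0],"twist":[0,0,0]},{"claw":1,"translation":[0,0,0],"twist":[0,0,0]}]}}

```text
time_s: 8.3
tool_pos: [0.6257, -0.2632, 0.0695]
eef_rot: [3.14, 0.002, 0.005]
contact_force: [-0.2, 0.2, 1.0]
width: 0.0851
gripper_force: 0.0
```

```bash
python3 -c "
from h import *
look('b')"
```

```text
[483.7  163.77] diam 0.0421 [36 15] P14 [ 0.6585 -0.5074] | tri [ 0.6181 -0.4185  0.1117] miss [ 53.1 -28.6]
[398.18 179.14] diam 0.0394 [15 14] P14 [ 0.613  -0.2649] | tri [ 0.6185 -0.275   0.0043] miss [-8.2  2.6]
[348.61 180.94] diam 0.028 [10 10] P14 [ 0.6071 -0.1253] | tri [ 0.6077 -0.1266  0.0131] miss [-1.3 -0.3]
[432.03 195.57] diam 0.0341 [16 29] P14 [ 0.5669 -0.3589] | tri [ 0.5721 -0.3698  0.063 ] miss [-20.5 -16.1]
[420.74 206.77] diam 0.034 [18 30] P14 [ 0.5352 -0.3265] | tri [ 0.5448 -0.3465 -0.0903] miss [ 0.1 29.5]
[381.98 206.29] diam 0.0349 [17 11] P14 [ 0.5359 -0.2183] | tri [ 0.5364 -0.2005 -0.0789] miss [23.2 28.7]
[460.4  212.69] diam 0.0319 [ 7 18] P14 [ 0.5192 -0.4367] | tri [ 0.5212 -0.4423  0.0031] miss [-2.4  2.5]
[347.3  228.01] diam 0.0474 [17 17] P14 [ 0.4746 -0.1213] | tri [ 0.4752 -0.1228  0.0122] miss [-1.3 -0. ]
[416.96 231.9 ] diam 0.0232 [12 21] P14 [ 0.465  -0.3144] | tri [ 0.4809 -0.3699 -0.1645] miss [-16.8  46.4]
8.4 [ 0.6256 -0.2633  0.0697] [3.14e+00 2.00e-03 6.00e-03] [ 1.  -0.7 -0.1] 0.0853
```

Run:
```python
import cv2
a=cv2.resize(cv2.imread("pics/bt.png")[120:270,330:500],None,fx=3,fy=3,interpolation=cv2.INTER_CUBIC)
b=cv2.resize(cv2.imread("pics/bs.png")[100:250,150:230],None,fx=3,fy=3,interpolation=cv2.INTER_CUBIC)
cv2.imwrite("pics/c4.png",cv2.hconcat([a,b]))
```

```text
(no output)
```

View pics/c4.png

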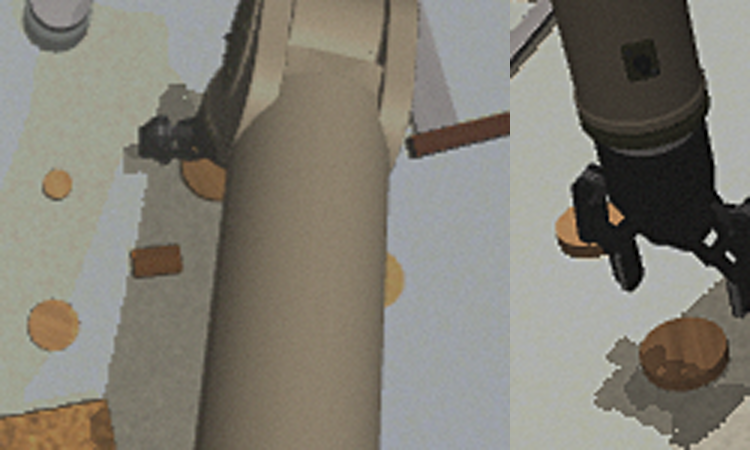

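Scene shows the open gripper above disc68, clear on both sides. I'll descend and grip.

Call:
{"api": "step_arm", "payload": {"plan": [{"claw":1,"translation":[1,14,0],"twist":[0,0,0]},{"claw":1,"translation":[0,0,25],"twist":[0,0,0]},{"claw":1,"translation":[0,0,20],"twist":[0,0,0]},{"claw":1,"translation":[0,0,10],"twist":[0,0,0]},{"claw":1,"translation":[0,0,5],"twist":[0,0,0]}]}}

```text
time_s: 8.9
tool_pos: [0.6247, -0.2779, 0.0064]
eef_rot: [-3.142, -0.001, 0.001]
contact_force: [1.0, 0.4, -0.5]
width: 0.0859
gripper_force: 0.0
```

Call:
{"api": "step_arm", "payload": {"plan": [{"claw":1,"translation":[0,0,0],"twist":[0,0,0]},{"claw":1,"translation":[0,0,0],"twist":[0,0,0]}]}}

```text
time_s: 9.1
tool_pos: [0.6259, -0.2776, 0.0081]
eef_rot: [3.141, 0.001, 0.002]
contact_force: [-0.1, 0.3, 0.5]
width: 0.0856
gripper_force: 0.0
```

Call:
{"api": "step_arm", "payload": {"plan": [{"claw":0.7,"translation":[0,0,0],"twist":[0,0,0]},{"claw":0.7,"translation":[0,0,0],"twist":[0,0,0]},{"claw":0.7,"translation":[0,0,0],"twist":[0,0,0]},{"claw":0.7,"translation":[0,0,0],"twist":[0,0,0]}]}}

```text
time_s: 9.5
tool_pos: [0.6262, -0.2776, 0.0087]
eef_rot: [3.141, 0.001, 0.004]
contact_force: [1.3, -0.2, 8.5]
width: 0.0661
gripper_force: 48.7
```

Call:
{"api": "step_arm", "payload": {"plan": [{"claw":0.7,"translation":[0,0,-10],"twist":[0,0,0]},{"claw":0.7,"translation":[0,0,-30],"twist":[0,0,0]},{"claw":0.7,"translation":[0,0,-40],"twist":[0,0,0]},{"claw":0.7,"translation":[0,0,-30],"twist":[0,0,0]},{"claw":0.7,"translation":[0,0,0],"twist":[0,0,0]}]}}

```text
time_s: 10.0
tool_pos: [0.6281, -0.2781, 0.1239]
eef_rot: [3.138, 0.001, 0.014]
contact_force: [0.4, 0.3, 0.3]
width: 0.0653
gripper_force: 68.3
```

Call:
{"api": "step_arm", "payload": {"plan": [{"claw":0.7,"translation":[-15,-36,0],"twist":[0,0,0]},{"claw":0.7,"translation":[-15,-36,0],"twist":[0,0,0]},{"claw":0.7,"translation":[-15,-36,0],"twist":[0,0,0]},{"claw":0.7,"translation":[-15,-36,0],"twist":[0,0,0]},{"claw":0.7,"translation":[-15,-36,0],"twist":[0,0,0]}]}}

```text
time_s: 10.5
tool_pos: [0.5489, -0.0959, 0.1171]
eef_rot: [3.141, 0.001, -0.0]
contact_force: [0.9, 0.1, -0.3]
width: 0.0652
gripper_force: 68.3
```

Call:
{"api": "step_arm", "payload": {"plan": [{"claw":0.7,"translation":[-16,-36,0],"twist":[0,0,0]},{"claw":0.7,"translation":[-16,-36,0],"twist":[0,0,0]},{"claw":0.7,"translation":[-16,-36,0],"twist":[0,0,0]},{"claw":0.7,"translation":[-16,-36,0],"twist":[0,0,0]},{"claw":0.7,"translation":[-16,-35,0],"twist":[0,0,0]}]}}

```text
time_s: 11.0
tool_pos: [0.4688, 0.083, 0.1173]
eef_rot: [3.141, 0.002, 0.0]
contact_force: [1.2, 0.5, -0.7]
width: 0.0658
gripper_force: 68.3
```

Call:
{"api": "step_arm", "payload": {"plan": [{"claw":0.7,"translation":[0,0,30],"twist":[0,0,0]},{"claw":0.7,"translation":[0,0,30],"twist":[0,0,0]},{"claw":0.7,"translation":[0,0,15],"twist":[0,0,0]},{"claw":0.7,"translation":[0,0,0],"twist":[0,0,0]},{"claw":0.7,"translation":[0,0,0],"twist":[0,0,0]}]}}

```text
time_s: 11.5
tool_pos: [0.4699, 0.0817, 0.0425]
eef_rot: [-3.141, -0.001, 0.0]
contact_force: [-0.0, 0.2, -0.6]
width: 0.065
gripper_force: 68.3
```

Call:
{"api": "step_arm", "payload": {"plan": [{"claw":0.7,"translation":[-1,0,10],"twist":[0,0,0]},{"claw":0.7,"translation":[0,0,5],"twist":[0,0,0]},{"claw":0.7,"translation":[0,0,3],"twist":[0,0,0]},{"claw":0.7,"translation":[0,0,0],"twist":[0,0,0]}]}}

```text
time_s: 11.9
tool_pos: [0.4689, 0.0816, 0.024]
eef_rot: [3.142, 0.001, 0.0]
contact_force: [-0.2, 1.1, -1.0]
width: 0.0654
gripper_force: 68.5
```

Call:
{"api": "step_arm", "payload": {"plan": [{"claw":0.7,"translation":[0,0,0.5],"twist":[0,0,0]},{"claw":0.7,"translation":[0,0,0],"twist":[0,0,0]}]}}

```text
time_s: 12.1
tool_pos: [0.469, 0.0817, 0.0239]
eef_rot: [3.142, 0.001, 0.0]
contact_force: [-2.9, 0.6, 4.5]
width: 0.0651
gripper_force: 69.2
```

Contact. I'll open, retreat up and back toward the next disc (disc58), then look.

Call:
{"api": "step_arm", "payload": {"plan": [{"claw":0.9,"translation":[0,0,0],"twist":[0,0,0]},{"claw":1,"translation":[0,0,0],"twist":[0,0,0]},{"claw":1,"translation":[0,0,0],"twist":[0,0,0]},{"claw":1,"translation":[0,0,-10],"twist":[0,0,0]},{"claw":1,"translation":[0,0,-30],"twist":[0,0,0]}]}}

```text
time_s: 12.6
tool_pos: [0.4668, 0.0813, 0.0622]
eef_rot: [3.141, 0.001, -0.008]
contact_force: [-0.2, -0.4, -0.5]
width: 0.0854
gripper_force: 0.0
```

Call:
{"api": "step_arm", "payload": {"plan": [{"claw":1,"translation":[0,0,-40],"twist":[0,0,0]},{"claw":1,"translation":[5,40,-20],"twist":[0,0,0]},{"claw":1,"translation":[5,45,0],"twist":[0,0,0]},{"claw":1,"translation":[5,45,0],"twist":[0,0,0]},{"claw":1,"translation":[5,45,0],"twist":[0,0,0]}]}}

```text
time_s: 13.1
tool_pos: [0.4892, -0.095, 0.1248]
eef_rot: [3.141, 0.002, 0.003]
contact_force: [0.9, 0.1, -1.0]
width: 0.0852
gripper_force: 0.0
```

Call:
{"api": "step_arm", "payload": {"plan": [{"claw":1,"translation":[5,45,0],"twist":[0,0,0]},{"claw":1,"translation":[5,45,0],"twist":[0,0,0]},{"claw":1,"translation":[5,45,0],"twist":[0,0,0]},{"claw":1,"translation":[5,45,0],"twist":[0,0,0]},{"claw":1,"translation":[0,0,0],"twist":[0,0,0]}]}}

```text
time_s: 13.6
tool_pos: [0.5075, -0.2815, 0.1239]
eef_rot: [3.138, -0.014, -0.0]
contact_force: [-0.9, -0.9, 0.5]
width: 0.0853
gripper_force: 0.0
```

Run:
```python
from h import *
look('c')
b=cv2.imread("pics/ct.png")[195:265,235:315]; s=cv2.imread("pics/cs.png")[180:240,340:410]
f=lambda x:cv2.resize(x,(x.shape[1]*5,350),interpolation=cv2.INTER_CUBIC)
cv2.imwrite("pics/c5.png",cv2.hconcat([f(b),f(s)]))
```

```text
[482.58 163.98] diam 0.0376 [34 15] P14 [ 0.6579 -0.5042] | tri [ 0.6145 -0.4071  0.1192] miss [ 58.6 -30.4]
[348.62 180.87] diam 0.0282 [10 10] P14 [ 0.6073 -0.1253] | tri [ 0.6078 -0.1266  0.0134] miss [-1.2 -0.4]
[273.4  228.76] diam 0.0688 [25 25] P14 [0.4713 0.0839] | tri [0.4707 0.0817 0.0279] miss [-0.8 -5.1]
[347.35 227.92] diam 0.0478 [18 17] P14 [ 0.4749 -0.1214] | tri [ 0.4755 -0.123   0.0124] miss [-1.3 -0.1]
[454.63 234.86] diam 0.0216 [17 12] P14 [ 0.4574 -0.4186] | tri [ 0.4663 -0.4502 -0.0423] miss [-13.7  14.5]
13.7 [ 0.5088 -0.2745  0.1237] [-3.141e+00  3.000e-03 -0.000e+00] [ 0.4  0.7 -0.5] 0.0853
```

View pics/c5.png

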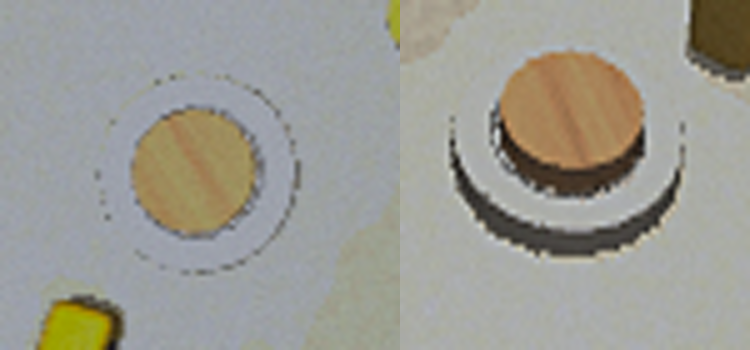

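```bash
cat >> h.py <<'E'
def ringc(f,n,box):
    g=cv2.cvtColor(cv2.imread(f),cv2.COLOR_BGR2GRAY).astype(np.float32); x0,y0,w,h=box; g=g[y0:y0+h,x0:x0+w]
    d=np.clip(cv2.medianBlur(g.astype(np.uint8),9).astype(float)-g,0,None); d[d<12]=0; return d
E
python3 - <<'E'
from h import *
from scipy.optimize import minimize
# fit ring (73mm) + dot centre on z=.015 by maximising darkness along the projected circle
P0=np.array([.4698,.0813])
th=np.linspace(0,2*np.pi,180)
def fit(n,f):
    g=cv2.cvtColor(cv2.imread(f),cv2.COLOR_BGR2GRAY).astype(np.float32)
    def cost(p):
        pts=[proj(n,[p[0]+.0365*np.cos(t),p[1]+.0365*np.sin(t),.015]) for t in th]+[proj(n,[p[0],p[1],.015])]*20
        m=np.array(pts,np.float32)[None]; return float(cv2.remap(g,m[...,0],m[...,1],cv2.INTER_LINEAR).mean())
    c=[(cost(P0+[a,b]),a,b) for a in np.arange(-.004,.0041,.001) for b in np.arange(-.004,.0041,.001)]
    s=min(c); r=minimize(cost,P0+s[1:],method="Nelder-Mead",options=dict(initial_simplex=[P0+s[1:],P0+s[1:]+[.0007,0],P0+s[1:]+[0,.0007]]))
    return r.x,r.fun
print("ring top",fit("top","pics/top0.png")); print("ring scene",fit("scene","pics/scene0.png"))
print("disc68 top-view",onplane("top",(273.4,228.76),.029))
# scene: top-face brightness mask
S=cv2.imread("pics/cs.png")[:,:,::-1].copy()
for lo in (100,120,140):
    print(lo,[(b[0],b[1],onplane("scene",b[0],.029).round(4)) for b in blobs(S,(9,60,lo),(26,160,255),100) if abs(b[0][0]-373)<12 and abs(b[0][1]-200)<15])
for n in("scene","top"): print(n,proj(n,[.47,.0815,.029]))
E
```

```text
Traceback (most recent call last):
  File "h.py", line 10, in proj
    p=vision.camera_params(n); c=(np.asarray(P)-p["origin"])@R.from_rotvec(p["orientation"]).as_matrix()
ValueError: time passes only in moves, steps and waits
```

```bash
sed -i '/^def ringc/,$d' h.py; sed -i 's/vision.camera_params(/cp(/g' h.py; sed -i '3a import functools\n@functools.lru_cache\ndef cp(n): return vision.camera_params(n)' h.py
cat >> h.py <<'E'
from scipy.optimize import minimize
th=np.linspace(0,2*np.pi,180)
def fit(n,f,P0=np.array([.4698,.0813])):
    g=cv2.cvtColor(cv2.imread(f),cv2.COLOR_BGR2GRAY).astype(np.float32)
    def cost(p):
        pts=[proj(n,[p[0]+.0365*np.cos(t),p[1]+.0365*np.sin(t),.015]) for t in th]+[proj(n,[p[0],p[1],.015])]*20
        m=np.array(pts,np.float32)[None]; return float(cv2.remap(g,m[...,0],m[...,1],cv2.INTER_LINEAR).mean())
    s=min((cost(P0+[a,b]),a,b) for a in np.arange(-.004,.0041,.001) for b in np.arange(-.004,.0041,.001))
    x=P0+s[1:]; r=minimize(cost,x,method="Nelder-Mead",options=dict(initial_simplex=[x,x+[.0007,0],x+[0,.0007]]))
    return r.x,r.fun
E
python3 - <<'E'
from h import *
print("ring top",fit("top","pics/top0.png")); print("ring scene",fit("scene","pics/scene0.png"))
print("disc68 top-view",onplane("top",(273.4,228.76),.029))
S=cv2.imread("pics/cs.png")[:,:,::-1].copy()
for lo in (80,100,120,140):
    print(lo,[(b[0],b[1],onplane("scene",b[0],.029).round(4)) for b in blobs(S,(9,60,lo),(26,160,255),100) if abs(b[0][0]-373)<12 and abs(b[0][1]-200)<15])
print([proj(n,[.47,.0815,.029]) for n in("scene","top")])
E
```

```text
ring top (array([0.47057404, 0.08209603]), np.float64(123.12515258789062))
ring scene (array([0.46920449, 0.07944971]), np.float64(109.06930541992188))
disc68 top-view [0.47041443 0.08239519 0.029     ]
80 [(array([373.9, 198.5]), np.int32(459), array([0.4711, 0.0812, 0.029 ]))]
100 [(array([373.93, 198.4 ]), np.int32(454), array([0.4707, 0.0812, 0.029 ]))]
120 [(array([373.97, 198.37]), np.int32(451), array([0.4706, 0.0812, 0.029 ]))]
140 [(array([373.91, 198.27]), np.int32(445), array([0.4703, 0.081 , 0.029 ]))]
[array([374.14109993, 198.22829271]), array([273.72360674, 228.91317539])]
```

Disc68 sits within about 1 mm of the ring centre. Next is disc58.

Call:
{"api": "step_arm", "payload": {"plan": [{"claw":1,"translation":[2,36,0],"twist":[0,0,0]},{"claw":1,"translation":[2,36,0],"twist":[0,0,0]},{"claw":1,"translation":[3,36,0],"twist":[0,0,0]},{"claw":1,"translation":[3,36,0],"twist":[0,0,0]},{"claw":1,"translation":[0,0,20],"twist":[0,0,0]}]}}

```text
time_s: 14.2
tool_pos: [0.5196, -0.4229, 0.1065]
eef_rot: [3.136, -0.006, 0.006]
contact_force: [-1.1, -0.8, -0.6]
width: 0.0853
gripper_force: 0.0
```

Call:
{"api": "step_arm", "payload": {"plan": [{"claw":1,"translation":[0,0,30],"twist":[0,0,0]},{"claw":1,"translation":[0,0,20],"twist":[0,0,0]},{"claw":1,"translation":[0,0,0],"twist":[0,0,0]},{"claw":1,"translation":[0,0,0],"twist":[0,0,0]},{"claw":1,"translation":[0,0,0],"twist":[0,0,0]}]}}

```text
time_s: 14.7
tool_pos: [0.5206, -0.4172, 0.0556]
eef_rot: [3.14, 0.003, 0.004]
contact_force: [-0.3, -0.2, 0.9]
width: 0.0851
gripper_force: 0.0
```

Run:
```python
from h import *
look('d')
cv2.imwrite("pics/c6.png",cv2.resize(cv2.imread("pics/ds.png")[100:240,130:330],None,fx=3,fy=3))
```

```text
[481.9  164.35] diam 0.0362 [37 11] P14 [ 0.6568 -0.5023] | tri [ 0.6125 -0.403   0.1236] miss [ 59.5 -31.8]
[348.59 180.85] diam 0.0276 [10 10] P14 [ 0.6073 -0.1253] | tri [ 0.6078 -0.1266  0.0143] miss [-1.3 -0.7]
[382.2  206.61] diam 0.0297 [17 10] P14 [ 0.535  -0.2189] | tri [ 0.5354 -0.2011 -0.0789] miss [23.2 28.7]
[453.57 218.16] diam 0.0362 [20 10] P14 [ 0.5038 -0.4172] | tri [ 0.5061 -0.4233  0.0061] miss [-3.6  1.6]
[273.4  228.76] diam 0.0688 [25 25] P14 [0.4713 0.0839] | tri [0.4707 0.0816 0.028 ] miss [-0.9 -5.1]
[347.41 227.93] diam 0.0478 [18 17] P14 [ 0.4748 -0.1216] | tri [ 0.4754 -0.1231  0.0133] miss [-1.3 -0.4]
14.8 [ 0.5203 -0.4176  0.0554] [3.14e+00 2.00e-03 4.00e-03] [0.5 0.5 0.2] 0.0854
```

View pics/c6.png

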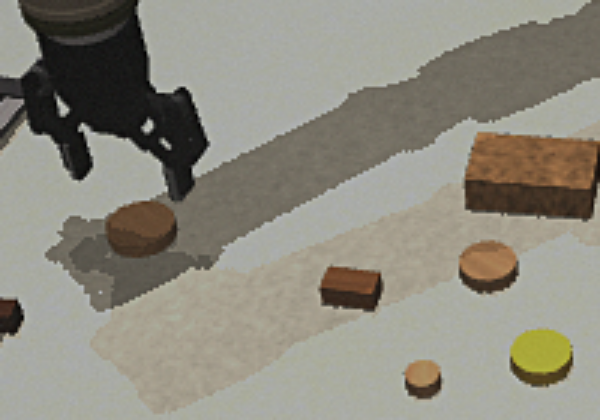

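Disc58 is still in place under the open gripper. I'll grip it.

Call:
{"api": "step_arm", "payload": {"plan": [{"claw":1,"translation":[-1,2,0],"twist":[0,0,0]},{"claw":1,"translation":[0,0,20],"twist":[0,0,0]},{"claw":1,"translation":[0,0,15],"twist":[0,0,0]},{"claw":1,"translation":[0,0,8],"twist":[0,0,0]},{"claw":1,"translation":[0,0,0],"twist":[0,0,0]}]}}

```text
time_s: 15.3
tool_pos: [0.5172, -0.4186, 0.0087]
eef_rot: [-3.14, -0.001, 0.004]
contact_force: [-0.8, 0.2, -0.2]
width: 0.0855
gripper_force: 0.0
```

Call:
{"api": "step_arm", "payload": {"plan": [{"claw":0.58,"translation":[0,0,0],"twist":[0,0,0]},{"claw":0.58,"translation":[0,0,0],"twist":[0,0,0]},{"claw":0.58,"translation":[0,0,0],"twist":[0,0,0]},{"claw":0.58,"translation":[0,0,0],"twist":[0,0,0]}]}}

```text
time_s: 15.7
tool_pos: [0.5192, -0.4199, 0.0121]
eef_rot: [3.14, 0.001, 0.003]
contact_force: [-0.8, 0.2, 5.2]
width: 0.0553
gripper_force: 63.9
```

Call:
{"api": "step_arm", "payload": {"plan": [{"claw":0.55,"translation":[0,0,-10],"twist":[0,0,0]},{"claw":0.55,"translation":[0,0,-30],"twist":[0,0,0]},{"claw":0.55,"translation":[0,0,-40],"twist":[0,0,0]},{"claw":0.55,"translation":[0,0,-30],"twist":[0,0,0]},{"claw":0.55,"translation":[0,0,0],"twist":[0,0,0]}]}}

```text
time_s: 16.2
tool_pos: [0.5208, -0.421, 0.1272]
eef_rot: [3.136, 0.001, 0.012]
contact_force: [0.1, -0.5, 0.2]
width: 0.0555
gripper_force: 63.4
```

Call:
{"api": "step_arm", "payload": {"plan": [{"claw":0.55,"translation":[-4,-42,0],"twist":[0,0,0]},{"claw":0.55,"translation":[-4,-42,0],"twist":[0,0,0]},{"claw":0.55,"translation":[-4,-42,0],"twist":[0,0,0]},{"claw":0.55,"translation":[-4,-42,0],"twist":[0,0,0]},{"claw":0.55,"translation":[-4,-42,0],"twist":[0,0,0]}]}}

```text
time_s: 16.7
tool_pos: [0.4974, -0.2076, 0.1206]
eef_rot: [3.142, 0.001, -0.0]
contact_force: [0.8, 0.7, 0.5]
width: 0.0553
gripper_force: 63.5
```

Call:
{"api": "step_arm", "payload": {"plan": [{"claw":0.55,"translation":[-4,-42,0],"twist":[0,0,0]},{"claw":0.55,"translation":[-4,-42,0],"twist":[0,0,0]},{"claw":0.55,"translation":[-4,-42,0],"twist":[0,0,0]},{"claw":0.55,"translation":[-4,-42,0],"twist":[0,0,0]},{"claw":0.55,"translation":[-4,-42,0],"twist":[0,0,0]}]}}

```text
time_s: 17.2
tool_pos: [0.4773, 0.0022, 0.1207]
eef_rot: [3.141, 0.001, 0.0]
contact_force: [1.1, -0.2, -0.5]
width: 0.0551
gripper_force: 63.5
```

Call:
{"api": "step_arm", "payload": {"plan": [{"claw":0.55,"translation":[-5,-42,0],"twist":[0,0,0]},{"claw":0.55,"translation":[-5,-40,0],"twist":[0,0,0]},{"claw":0.55,"translation":[0,0,30],"twist":[0,0,0]},{"claw":0.55,"translation":[0,0,30],"twist":[0,0,0]},{"claw":0.55,"translation":[0,0,0],"twist":[0,0,0]}]}}

```text
time_s: 17.7
tool_pos: [0.4648, 0.0823, 0.0574]
eef_rot: [3.141, 0.003, -0.01]
contact_force: [-0.8, -0.4, 0.1]
width: 0.0551
gripper_force: 63.6
```

Call:
{"api": "step_arm", "payload": {"plan": [{"claw":0.55,"translation":[0,0,0],"twist":[0,0,0]},{"claw":0.55,"translation":[0,0,0],"twist":[0,0,0]}]}}

```text
time_s: 17.9
tool_pos: [0.4688, 0.0826, 0.062]
eef_rot: [-3.141, -0.0, -0.003]
contact_force: [-0.6, 0.4, 0.1]
width: 0.0556
gripper_force: 63.6
```

Call:
{"api": "step_arm", "payload": {"plan": [{"claw":0.55,"translation":[0,1,10],"twist":[0,0,0]},{"claw":0.55,"translation":[0,0,6],"twist":[0,0,0]},{"claw":0.55,"translation":[0,0,3],"twist":[0,0,0]},{"claw":0.55,"translation":[0,0,0],"twist":[0,0,0]},{"claw":0.55,"translation":[0,0,0],"twist":[0,0,0]}]}}

```text
time_s: 18.4
tool_pos: [0.4678, 0.0817, 0.0414]
eef_rot: [-3.141, -0.001, 0.0]
contact_force: [-0.7, -0.5, -0.7]
width: 0.0553
gripper_force: 63.8
```

Call:
{"api": "step_arm", "payload": {"plan": [{"claw":0.55,"translation":[0,0,0.7],"twist":[0,0,0]},{"claw":0.55,"translation":[0,0,0],"twist":[0,0,0]}]}}

```text
time_s: 18.6
tool_pos: [0.4679, 0.0817, 0.041]
eef_rot: [-3.142, -0.001, -0.0]
contact_force: [-1.0, -1.5, 2.7]
width: 0.0552
gripper_force: 64.1
```

Call:
{"api": "step_arm", "payload": {"plan": [{"claw":0.55,"translation":[1,0,-1.5],"twist":[0,0,0]},{"claw":0.55,"translation":[0,0,1],"twist":[0,0,0]},{"claw":0.55,"translation":[0,0,0.5],"twist":[0,0,0]},{"claw":0.55,"translation":[0,0,0],"twist":[0,0,0]}]}}

```text
time_s: 19.0
tool_pos: [0.469, 0.0817, 0.041]
eef_rot: [-3.142, -0.001, -0.001]
contact_force: [-1.3, -0.9, 4.1]
width: 0.0552
gripper_force: 64.2
```

Call:
{"api": "step_arm", "payload": {"plan": [{"claw":0.8,"translation":[0,0,0],"twist":[0,0,0]},{"claw":0.9,"translation":[0,0,0],"twist":[0,0,0]},{"claw":0.9,"translation":[0,0,0],"twist":[0,0,0]},{"claw":0.9,"translation":[0,0,-10],"twist":[0,0,0]},{"claw":0.9,"translation":[0,0,-30],"twist":[0,0,0]}]}}

```text
time_s: 19.5
tool_pos: [0.4668, 0.0813, 0.0795]
eef_rot: [3.141, 0.001, -0.008]
contact_force: [1.0, 1.0, 0.5]
width: 0.0767
gripper_force: 0.0
```

Call:
{"api": "step_arm", "payload": {"plan": [{"claw":0.9,"translation":[0,0,-40],"twist":[0,0,0]},{"claw":0.9,"translation":[1,40,0],"twist":[0,0,0]},{"claw":0.9,"translation":[1,40,0],"twist":[0,0,0]},{"claw":0.9,"translation":[1,40,0],"twist":[0,0,0]},{"claw":0.9,"translation":[1,40,0],"twist":[0,0,0]}]}}

```text
time_s: 20.0
tool_pos: [0.473, -0.0798, 0.1218]
eef_rot: [3.141, 0.002, 0.002]
contact_force: [1.8, 0.8, 0.1]
width: 0.0769
gripper_force: 0.0
```

Call:
{"api": "step_arm", "payload": {"plan": [{"claw":0.8,"translation":[0,44,20],"twist":[0,0,0]},{"claw":0.8,"translation":[0,0,30],"twist":[0,0,0]},{"claw":0.8,"translation":[0,0,0],"twist":[0,0,0]},{"claw":0.8,"translation":[0,0,0],"twist":[0,0,0]}]}}

```text
time_s: 20.4
tool_pos: [0.4729, -0.1213, 0.0714]
eef_rot: [-3.14, -0.003, 0.001]
contact_force: [0.3, -0.1, 1.0]
width: 0.0683
gripper_force: 0.0
```

Run:
```python
from h import *
look('e')
for n in ("top","scene"):
    I=cv2.imread(f"pics/e{n[0]}.png")[:,:,::-1].copy(); u=proj(n,[.47,.0815,.043])
    print(n,u,[(b[0],b[1],onplane(n,b[0],.043).round(4)) for b in blobs(I,(9,60,100),(26,160,255),60) if np.linalg.norm(b[0]-u)<15])
t=cv2.imread("pics/et.png")[195:265,235:375]; s=cv2.imread("pics/es.png")[160:250,270:410]
f=lambda x:cv2.resize(x,None,fx=4,fy=4,interpolation=cv2.INTER_CUBIC)
cv2.imwrite("pics/c7.png",cv2.vconcat([f(t),f(s[20:])]))
```

```text
[348.59 180.85] diam 0.0276 [10 10] P14 [ 0.6073 -0.1253] | tri [ 0.6077 -0.1264  0.0144] miss [-1.2 -0.7]
[273.43 228.79] diam 0.0686 [25 25] P14 [0.4712 0.0838] | tri [0.4701 0.081  0.0357] miss [-0.7 -7.7]
20.5 [ 0.4741 -0.1211  0.0725] [-3.142e+00 -5.000e-03 -3.000e-03] [-1.1 -0.4  0.7] 0.0682
top [273.21737849 228.60968054] [(array([273.39, 228.74]), np.int32(472), array([0.4696, 0.081 , 0.043 ]))]
scene [374.49502406 193.97114611] [(array([374.26, 195.65]), np.int32(417), array([0.4756, 0.0823, 0.043 ]))]
```

View pics/c7.png

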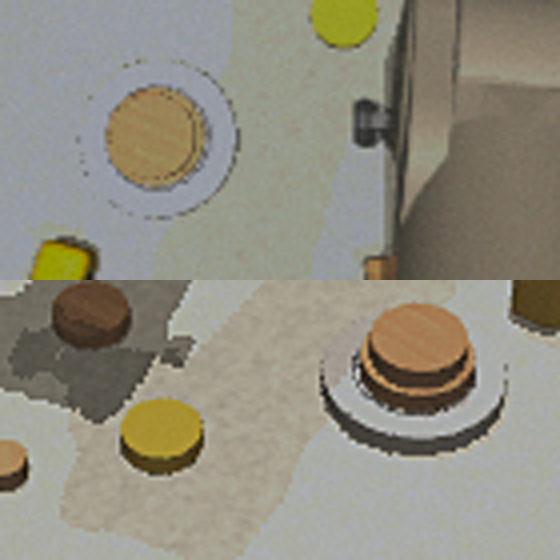

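Disc58 is centred on disc68 and disc48 is below the gripper. I'll grip disc48.

Call:
{"api": "step_arm", "payload": {"plan": [{"claw":0.8,"translation":[0,1,20],"twist":[0,0,0]},{"claw":0.8,"translation":[0,0,20],"twist":[0,0,0]},{"claw":0.8,"translation":[0,0,14],"twist":[0,0,0]},{"claw":0.8,"translation":[0,0,5],"twist":[0,0,0]},{"claw":0.8,"translation":[0,0,0],"twist":[0,0,0]}]}}

```text
time_s: 21.0
tool_pos: [0.4735, -0.1226, 0.0124]
eef_rot: [-3.141, -0.003, -0.001]
contact_force: [0.2, -0.9, -0.4]
width: 0.0684
gripper_force: 0.0
```

Call:
{"api": "step_arm", "payload": {"plan": [{"claw":0.8,"translation":[0,0,0],"twist":[0,0,0]},{"claw":0.48,"translation":[0,0,0],"twist":[0,0,0]},{"claw":0.45,"translation":[0,0,0],"twist":[0,0,0]},{"claw":0.45,"translation":[0,0,0],"twist":[0,0,0]},{"claw":0.45,"translation":[0,0,0],"twist":[0,0,0]}]}}

```text
time_s: 21.5
tool_pos: [0.4738, -0.1235, 0.0133]
eef_rot: [3.141, 0.001, 0.003]
contact_force: [-4.0, 0.2, 10.3]
width: 0.0455
gripper_force: 59.5
```

Call:
{"api": "step_arm", "payload": {"plan": [{"claw":0.45,"translation":[0,0,-10],"twist":[0,0,0]},{"claw":0.45,"translation":[0,0,-30],"twist":[0,0,0]},{"claw":0.45,"translation":[0,0,-40],"twist":[0,0,0]},{"claw":0.45,"translation":[0,0,-30],"twist":[0,0,0]},{"claw":0.45,"translation":[0,0,0],"twist":[0,0,0]}]}}

```text
time_s: 22.0
tool_pos: [0.476, -0.1239, 0.1271]
eef_rot: [3.139, 0.001, 0.013]
contact_force: [0.6, 0.3, -1.4]
width: 0.0453
gripper_force: 61.3
```

Call:
{"api": "step_arm", "payload": {"plan": [{"claw":0.45,"translation":[-1,-41,0],"twist":[0,0,0]},{"claw":0.45,"translation":[-1,-41,0],"twist":[0,0,0]},{"claw":0.45,"translation":[-1,-41,0],"twist":[0,0,0]},{"claw":0.45,"translation":[-1,-41,0],"twist":[0,0,0]},{"claw":0.45,"translation":[-1,-41,0],"twist":[0,0,0]}]}}

```text
time_s: 22.5
tool_pos: [0.4674, 0.0831, 0.122]
eef_rot: [3.141, 0.001, 0.001]
contact_force: [0.1, 0.0, 0.6]
width: 0.0453
gripper_force: 61.4
```

Call:
{"api": "step_arm", "payload": {"plan": [{"claw":0.45,"translation":[0,0,25],"twist":[0,0,0]},{"claw":0.45,"translation":[0,0,25],"twist":[0,0,0]},{"claw":0.45,"translation":[0,0,0],"twist":[0,0,0]},{"claw":0.45,"translation":[0,0,0],"twist":[0,0,0]},{"claw":0.45,"translation":[0,0,0],"twist":[0,0,0]}]}}

```text
time_s: 23.0
tool_pos: [0.4686, 0.0816, 0.073]
eef_rot: [-3.141, -0.0, -0.003]
contact_force: [0.3, -0.7, -0.3]
width: 0.0451
gripper_force: 61.4
```

Call:
{"api": "step_arm", "payload": {"plan": [{"claw":0.45,"translation":[0,0,8],"twist":[0,0,0]},{"claw":0.45,"translation":[0,0,5],"twist":[0,0,0]},{"claw":0.45,"translation":[0,0,3],"twist":[0,0,0]},{"claw":0.45,"translation":[0,0,0],"twist":[0,0,0]},{"claw":0.45,"translation":[0,0,0],"twist":[0,0,0]}]}}

```text
time_s: 23.5
tool_pos: [0.4678, 0.0814, 0.0563]
eef_rot: [3.141, 0.001, -0.0]
contact_force: [-3.9, -0.8, 8.5]
width: 0.0452
gripper_force: 62.6
```

Call:
{"api": "step_arm", "payload": {"plan": [{"claw":0.45,"translation":[0,0,1],"twist":[0,0,0]},{"claw":0.45,"translation":[0,0,0],"twist":[0,0,0]}]}}

```text
time_s: 23.7
tool_pos: [0.4678, 0.0814, 0.0563]
eef_rot: [3.14, 0.001, 0.0]
contact_force: [-8.9, -2.4, 22.2]
width: 0.0453
gripper_force: 63.8
```

Call:
{"api": "step_arm", "payload": {"plan": [{"claw":0.45,"translation":[0.7,0,-2],"twist":[0,0,0]},{"claw":0.45,"translation":[0,0,0.7],"twist":[0,0,0]},{"claw":0.45,"translation":[0,0,0],"twist":[0,0,0]}]}}

```text
time_s: 24.0
tool_pos: [0.4689, 0.0817, 0.0564]
eef_rot: [-3.141, -0.001, -0.001]
contact_force: [-0.2, -0.7, 6.2]
width: 0.0455
gripper_force: 62.2
```

Call:
{"api": "step_arm", "payload": {"plan": [{"claw":0.65,"translation":[0,0,0],"twist":[0,0,0]},{"claw":0.75,"translation":[0,0,0],"twist":[0,0,0]},{"claw":0.75,"translation":[0,0,0],"twist":[0,0,0]},{"claw":0.75,"translation":[0,0,-10],"twist":[0,0,0]},{"claw":0.75,"translation":[0,0,-30],"twist":[0,0,0]}]}}

```text
time_s: 24.5
tool_pos: [0.4665, 0.0813, 0.0947]
eef_rot: [3.141, 0.001, -0.008]
contact_force: [0.3, -0.3, 0.4]
width: 0.0639
gripper_force: 0.0
```

Call:
{"api": "step_arm", "payload": {"plan": [{"claw":0.6,"translation":[13,30,-30],"twist":[0,0,0]},{"claw":0.6,"translation":[25,40,0],"twist":[0,0,0]},{"claw":0.6,"translation":[25,40,0],"twist":[0,0,0]},{"claw":0.6,"translation":[25,40,0],"twist":[0,0,0]},{"claw":0.6,"translation":[25,40,0],"twist":[0,0,0]}]}}

```text
time_s: 25.0
tool_pos: [0.5826, -0.1101, 0.1271]
eef_rot: [3.141, 0.001, 0.001]
contact_force: [1.1, 1.3, 0.2]
width: 0.0514
gripper_force: 0.0
```

Call:
{"api": "step_arm", "payload": {"plan": [{"claw":0.6,"translation":[25,18,20],"twist":[0,0,0]},{"claw":0.6,"translation":[0,0,35],"twist":[0,0,0]},{"claw":0.6,"translation":[0,0,0],"twist":[0,0,0]},{"claw":0.6,"translation":[0,0,0],"twist":[0,0,0]},{"claw":0.6,"translation":[0,0,0],"twist":[0,0,0]}]}}

```text
time_s: 25.5
tool_pos: [0.6075, -0.1254, 0.0734]
eef_rot: [3.142, 0.003, 0.004]
contact_force: [-0.4, 0.3, -0.5]
width: 0.0514
gripper_force: 0.0
```

Run:
```python
from h import *
look('f')
t=cv2.imread("pics/ft.png")[165:255,235:375]; s=cv2.imread("pics/fs.png")[160:250,250:410]
f=lambda x:cv2.resize(x,None,fx=4,fy=4,interpolation=cv2.INTER_CUBIC)
cv2.imwrite("pics/c8.png",cv2.hconcat([f(t)[:,:400],f(s)[:, 0:400],]) if 0 else np.vstack([f(t)[:290,:400], f(s)[:300,240:640]]))
```

```text
[273.39 228.81] diam 0.0686 [25 25] P14 [0.4712 0.0839] | tri [0.4697 0.0812 0.0399] miss [-0.3 -9. ]
25.6 [ 0.6077 -0.1257  0.0735] [3.141e+00 3.000e-03 5.000e-03] [ 1.4 -0.2  0.3] 0.0511
```

View pics/c8.png

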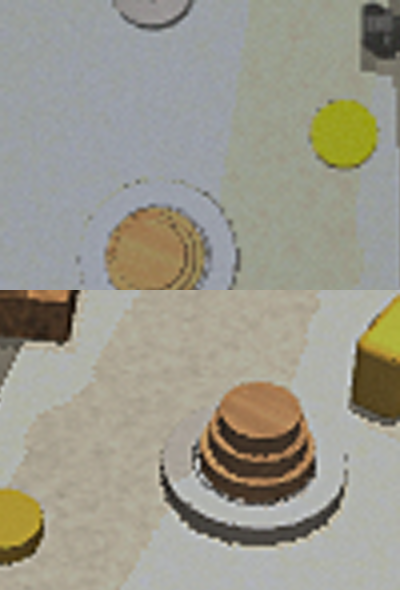

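```bash
cat >> h.py <<'E'
def edge(n,f,r,z,P0=(.4698,.0815),rng=.006):
    g=cv2.GaussianBlur(cv2.cvtColor(cv2.imread(f),cv2.COLOR_BGR2GRAY).astype(np.float32),(0,0),.5)
    def samp(p,q):
        m=np.array([proj(n,[p[0]+q*np.cos(t),p[1]+q*np.sin(t),z]) for t in th[::3]],np.float32)[None]
        return cv2.remap(g,m[...,0],m[...,1],cv2.INTER_LINEAR)[0]
    def cost(p): return -float(np.clip(samp(p,r-.0012)-samp(p,r+.0012),0,40).mean())
    v=np.arange(-rng,rng+1e-6,.001); s=min((cost((P0[0]+a,P0[1]+b)),a,b) for a in v for b in v)
    x=np.array(P0)+s[1:]; q=minimize(cost,x,method="Nelder-Mead",options=dict(initial_simplex=[x,x+[.0005,0],x+[0,.0005]]))
    return q.x.round(4),round(-q.fun,1)
E
python3 - <<'E'
from h import *
for im,r,z in (("c",.034,.029),("e",.034,.029),("e",.029,.043),("f",.034,.029),("f",.029,.043),("f",.024,.057)):
    print(im,r,z,edge("top",f"pics/{im}t.png",r,z),edge("scene",f"pics/{im}s.png",r,z))
for n in("top","scene"): print(n,"ring",fit(n,"pics/%s0.png"%n))
print("d28",edge("top","pics/et.png",.014,.014,(.6073,-.1253)), "weight",edge("top","pics/ft.png",.03,.018,(.662,.088)),edge("scene","pics/fs.png",.03,.018,(.662,.088)))
E
```

```text
c 0.034 0.029 (array([0.4704, 0.0852]), np.float64(5.2)) (array([0.4698, 0.0809]), np.float64(16.4))
e 0.034 0.029 (array([0.4703, 0.0846]), np.float64(2.8)) (array([0.4699, 0.0809]), np.float64(16.8))
e 0.029 0.043 (array([0.4695, 0.0853]), np.float64(7.0)) (array([0.4688, 0.0819]), np.float64(15.9))
f 0.034 0.029 (array([0.4703, 0.0846]), np.float64(3.1)) (array([0.4698, 0.0809]), np.float64(17.1))
f 0.029 0.043 (array([0.4701, 0.0849]), np.float64(4.4)) (array([0.4692, 0.0819]), np.float64(15.3))
f 0.024 0.057 (array([0.4712, 0.0845]), np.float64(7.1)) (array([0.4694, 0.0802]), np.float64(15.2))
top ring (array([0.47057404, 0.08209603]), np.float64(123.12515258789062))
scene ring (array([0.46920449, 0.07944971]), np.float64(109.06930541992188))
d28 (array([ 0.6019, -0.1166]), np.float64(7.7)) weight (array([0.6646, 0.091 ]), np.float64(10.9)) (array([0.6628, 0.0881]), np.float64(15.3))
```

Run:
```python
from h import *
cv2.imwrite("pics/c9.png",cv2.resize(cv2.imread("pics/fs.png")[150:250,220:340],None,fx=4,fy=4))
print(edge("scene","pics/fs.png",.014,.014,(.6073,-.1275),.004),edge("scene","pics/es.png",.014,.014,(.6073,-.1275),.004))
```

```text
(array([ 0.6067, -0.1282]), np.float64(5.8)) (array([ 0.6072, -0.129 ]), np.float64(13.5))
```

View pics/c9.png

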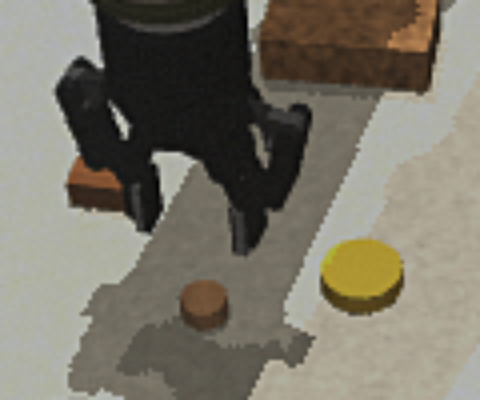

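Disc28 is in place under the fingers, and the decoy is well clear. I'll grip it.

Call:
{"api": "step_arm", "payload": {"plan": [{"claw":0.6,"translation":[-1,0.7,20],"twist":[0,0,0]},{"claw":0.6,"translation":[0,0,20],"twist":[0,0,0]},{"claw":0.6,"translation":[0,0,14],"twist":[0,0,0]},{"claw":0.6,"translation":[0,0,4],"twist":[0,0,0]},{"claw":0.6,"translation":[0,0,0],"twist":[0,0,0]}]}}

```text
time_s: 26.1
tool_pos: [0.6057, -0.1267, 0.0132]
eef_rot: [-3.141, -0.002, 0.0]
contact_force: [0.5, -0.0, -0.4]
width: 0.0515
gripper_force: 0.0
```

Call:
{"api": "step_arm", "payload": {"plan": [{"claw":0.6,"translation":[0,0,0],"twist":[0,0,0]},{"claw":0.25,"translation":[0,0,0],"twist":[0,0,0]},{"claw":0.22,"translation":[0,0,0],"twist":[0,0,0]},{"claw":0.22,"translation":[0,0,0],"twist":[0,0,0]},{"claw":0.22,"translation":[0,0,0],"twist":[0,0,0]}]}}

```text
time_s: 26.6
tool_pos: [0.6065, -0.127, 0.0144]
eef_rot: [3.141, 0.001, 0.003]
contact_force: [-1.2, 0.6, 6.2]
width: 0.025
gripper_force: 58.6
```

Call:
{"api": "step_arm", "payload": {"plan": [{"claw":0.22,"translation":[0,0,-10],"twist":[0,0,0]},{"claw":0.22,"translation":[0,0,-30],"twist":[0,0,0]},{"claw":0.22,"translation":[0,0,-40],"twist":[0,0,0]},{"claw":0.22,"translation":[0,0,-40],"twist":[0,0,0]},{"claw":0.22,"translation":[0,0,0],"twist":[0,0,0]}]}}

```text
time_s: 27.1
tool_pos: [0.6094, -0.1272, 0.1407]
eef_rot: [3.139, 0.001, 0.017]
contact_force: [0.5, 0.1, 0.4]
width: 0.0254
gripper_force: 59.0
```

Call:
{"api": "step_arm", "payload": {"plan": [{"claw":0.22,"translation":[-23,-35,0],"twist":[0,0,0]},{"claw":0.22,"translation":[-23,-35,0],"twist":[0,0,0]},{"claw":0.22,"translation":[-23,-35,0],"twist":[0,0,0]},{"claw":0.22,"translation":[-23,-35,0],"twist":[0,0,0]},{"claw":0.22,"translation":[-23,-35,0],"twist":[0,0,0]}]}}

```text
time_s: 27.6
tool_pos: [0.4895, 0.0492, 0.1335]
eef_rot: [3.141, 0.001, 0.001]
contact_force: [0.1, 1.1, 0.7]
width: 0.0251
gripper_force: 59.0
```

Call:
{"api": "step_arm", "payload": {"plan": [{"claw":0.22,"translation":[-23,-34,0],"twist":[0,0,0]},{"claw":0.22,"translation":[0,0,25],"twist":[0,0,0]},{"claw":0.22,"translation":[0,0,25],"twist":[0,0,0]},{"claw":0.22,"translation":[0,0,0],"twist":[0,0,0]},{"claw":0.22,"translation":[0,0,0],"twist":[0,0,0]}]}}

```text
time_s: 28.1
tool_pos: [0.4675, 0.0819, 0.0836]
eef_rot: [-3.141, -0.001, 0.001]
contact_force: [-0.1, 0.4, -0.4]
width: 0.0251
gripper_force: 59.0
```

Call:
{"api": "step_arm", "payload": {"plan": [{"claw":0.22,"translation":[0,0,0],"twist":[0,0,0]}]}}

```text
time_s: 28.2
tool_pos: [0.4684, 0.082, 0.0844]
eef_rot: [-3.141, -0.001, -0.003]
contact_force: [-0.0, 0.5, -0.7]
width: 0.0251
gripper_force: 59.0
```

Call:
{"api": "step_arm", "payload": {"plan": [{"claw":0.22,"translation":[0.7,0.5,6],"twist":[0,0,0]},{"claw":0.22,"translation":[0,0,3],"twist":[0,0,0]},{"claw":0.22,"translation":[0,0,3],"twist":[0,0,0]},{"claw":0.22,"translation":[0,0,0],"twist":[0,0,0]},{"claw":0.22,"translation":[0,0,0],"twist":[0,0,0]}]}}

```text
time_s: 28.7
tool_pos: [0.4684, 0.0813, 0.0713]
eef_rot: [3.142, 0.001, 0.001]
contact_force: [-1.8, -1.1, 4.8]
width: 0.0249
gripper_force: 59.2
```

Call:
{"api": "step_arm", "payload": {"plan": [{"claw":0.22,"translation":[0,0,0.5],"twist":[0,0,0]},{"claw":0.22,"translation":[0,0,0],"twist":[0,0,0]}]}}

```text
time_s: 28.9
tool_pos: [0.4685, 0.0813, 0.0713]
eef_rot: [3.141, 0.001, 0.001]
contact_force: [-3.6, -1.2, 10.6]
width: 0.0251
gripper_force: 59.9
```

Call:
{"api": "step_arm", "payload": {"plan": [{"claw":0.22,"translation":[0.5,0,-0.7],"twist":[0,0,0]},{"claw":0.22,"translation":[0,0,0],"twist":[0,0,0]},{"claw":0.4,"translation":[0,0,0],"twist":[0,0,0]},{"claw":0.5,"translation":[0,0,0],"twist":[0,0,0]},{"claw":0.5,"translation":[0,0,-4],"twist":[0,0,0]}]}}

```text
time_s: 29.4
tool_pos: [0.4682, 0.0814, 0.0748]
eef_rot: [-3.142, -0.001, 0.002]
contact_force: [-0.0, -0.0, 0.2]
width: 0.0432
gripper_force: 0.0
```

Call:
{"api": "step_arm", "payload": {"plan": [{"claw":0.5,"translation":[0,0,-20],"twist":[0,0,0]},{"claw":0.8,"translation":[0,0,-40],"twist":[0,0,0]},{"claw":1,"translation":[40,0,0],"twist":[0,0,0]},{"claw":1,"translation":[40,-1,0],"twist":[0,0,0]},{"claw":1,"translation":[40,-2,0],"twist":[0,0,0]}]}}

```text
time_s: 29.9
tool_pos: [0.5905, 0.0839, 0.1363]
eef_rot: [3.141, -0.0, 0.003]
contact_force: [0.5, 0.1, 0.8]
width: 0.0854
gripper_force: 0.0
```

Call:
{"api": "step_arm", "payload": {"plan": [{"claw":1,"translation":[40,-2,0],"twist":[0,0,0]},{"claw":1,"translation":[33,-1,20],"twist":[0,0,0]},{"claw":1,"translation":[0,0,40],"twist":[0,0,0]},{"claw":1,"translation":[0,0,0],"twist":[0,0,0]},{"claw":1,"translation":[0,0,0],"twist":[0,0,0]}]}}

```text
time_s: 30.4
tool_pos: [0.6606, 0.0877, 0.075]
eef_rot: [-3.141, -0.002, 0.004]
contact_force: [0.8, -0.5, 0.4]
width: 0.0851
gripper_force: 0.0
```

Run:
```python
from h import *
look('g')
for r,z in ((.034,.029),(.029,.043),(.024,.057),(.014,.071)): print(r,z,edge("scene","pics/gs.png",r,z,(.4695,.081),.004))
print("weight",edge("scene","pics/gs.png",.03,.018,(.662,.088)))
s=cv2.imread("pics/gs.png")[160:290,290:420]
t=cv2.imread("pics/gt.png")[140:250,230:310]
f=lambda x:cv2.resize(x,None,fx=4,fy=4,interpolation=cv2.INTER_CUBIC)
cv2.imwrite("pics/c10.png",np.hstack([f(s)[:440],f(t)[:,:270]]))
```

```text
[248.36 129.59] diam 0.0452 [27 35] P14 [0.7541 0.1607] | tri [0.6779 0.0664 0.331 ] miss [ -58.8 -155.7]
[278.01 212.35] diam 0.0291 [20 18] P14 [0.5171 0.0719] | tri [0.517  0.0121 0.1915] miss [-45.7 -62.9]
[283.25 231.22] diam 0.0233 [23 13] P14 [0.4646 0.0564] | tri [ 4.75e-01 -2.00e-04  1.56e-01] miss [-45.  -46.4]
[287.31 245.39] diam 0.0231 [20 10] P14 [0.4256 0.0446] | tri [ 0.4418 -0.0101  0.1278] miss [-44.4 -34.7]
30.5 [0.6623 0.0881 0.0777] [-3.141e+00 -2.000e-03 -4.000e-03] [ 0.  -0.   0.8] 0.0853
0.034 0.029 (array([0.473 , 0.0787]), np.float64(6.2))
0.029 0.043 (array([0.4719, 0.0792]), np.float64(6.5))
0.024 0.057 (array([0.4723, 0.0791]), np.float64(5.3))
0.014 0.071 (array([0.4677, 0.0747]), np.float64(3.7))
weight (array([0.6633, 0.0879]), np.float64(2.8))
```

View pics/c10.png

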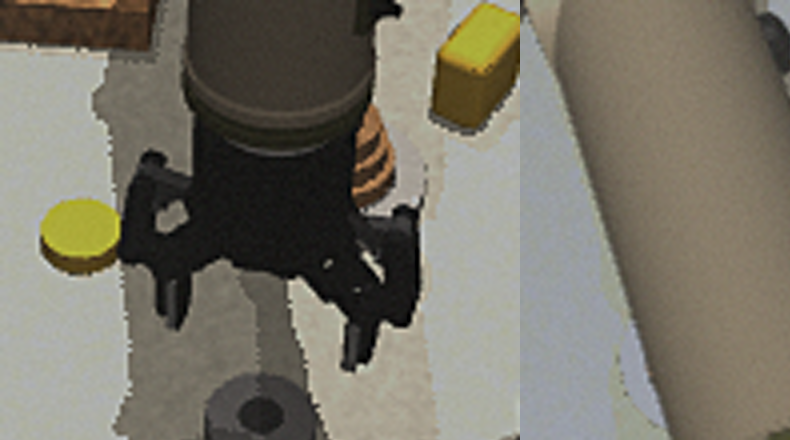

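Call:
{"api": "step_arm", "payload": {"plan": [{"claw":1,"translation":[-0.5,0,25],"twist":[0,0,0]},{"claw":1,"translation":[0,0,25],"twist":[0,0,0]},{"claw":1,"translation":[0,0,13],"twist":[0,0,0]},{"claw":1,"translation":[0,0,3],"twist":[0,0,0]},{"claw":1,"translation":[0,0,0],"twist":[0,0,0]}]}}

```text
time_s: 31.0
tool_pos: [0.6617, 0.0877, 0.0105]
eef_rot: [-3.141, -0.001, -0.002]
contact_force: [0.2, -1.2, 1.6]
width: 0.0855
gripper_force: 0.0
```

Call:
{"api": "step_arm", "payload": {"plan": [{"claw":1,"translation":[0,0,0],"twist":[0,0,0]},{"claw":0.6,"translation":[0,0,0],"twist":[0,0,0]},{"claw":0.6,"translation":[0,0,0],"twist":[0,0,0]},{"claw":0.55,"translation":[0,0,0],"twist":[0,0,0]},{"claw":0.55,"translation":[0,0,0],"twist":[0,0,0]}], "squeeze": 100}}

```text
time_s: 31.5
tool_pos: [0.6622, 0.088, 0.0114]
eef_rot: [-3.141, -0.001, -0.004]
contact_force: [-2.1, -0.9, 9.5]
width: 0.0566
gripper_force: 106.5
```

Call:
{"api": "step_arm", "payload": {"plan": [{"claw":0.55,"translation":[0,0,-10],"twist":[0,0,0]},{"claw":0.55,"translation":[0,0,-30],"twist":[0,0,0]},{"claw":0.55,"translation":[0,0,-40],"twist":[0,0,0]},{"claw":0.55,"translation":[0,0,-45],"twist":[0,0,0]},{"claw":0.55,"translation":[0,0,0],"twist":[0,0,0]}]}}

```text
time_s: 32.0
tool_pos: [0.6647, 0.0888, 0.1425]
eef_rot: [-3.139, -0.001, -0.018]
contact_force: [1.6, 0.1, -2.5]
width: 0.0561
gripper_force: 107.3
```

Call:
{"api": "step_arm", "payload": {"plan": [{"claw":0.55,"translation":[-20,40,0],"twist":[0,0,0]},{"claw":0.55,"translation":[-20,40,0],"twist":[0,0,0]},{"claw":0.55,"translation":[-20,40,0],"twist":[0,0,0]},{"claw":0.55,"translation":[-20,40,0],"twist":[0,0,0]},{"claw":0.55,"translation":[-20,40,0],"twist":[0,0,0]}]}}

```text
time_s: 32.5
tool_pos: [0.5597, -0.114, 0.1337]
eef_rot: [-3.141, -0.001, 0.002]
contact_force: [0.1, -1.0, -4.4]
width: 0.0566
gripper_force: 107.4
```

Run:
```python
from h import *
look('i')
for r,z in ((.034,.029),(.029,.043),(.024,.057),(.014,.071)): print(r,z,edge("scene","pics/is.png",r,z,(.4695,.081),.004))
s=cv2.imread("pics/is.png")[160:240,330:420]
t=cv2.imread("pics/it.png")[195:265,235:315]
f=lambda x:cv2.resize(x,None,fx=5,fy=5,interpolation=cv2.INTER_CUBIC)
cv2.imwrite("pics/c11.png",np.hstack([f(s)[:350],f(t)[:,:340]]))
```

```text
[273.42 228.78] diam 0.0685 [25 25] P14 [0.4712 0.0838] | tri [0.4697 0.0811 0.0402] miss [-0.3 -9.2]
32.6 [ 0.5576 -0.1216  0.1333] [ 3.137 -0.016 -0.006] [-0.4 -0.1 -3.5] 0.0565
0.034 0.029 (array([0.47  , 0.0808]), np.float64(16.8))
0.029 0.043 (array([0.4694, 0.0817]), np.float64(15.4))
0.024 0.057 (array([0.4692, 0.0802]), np.float64(15.2))
0.014 0.071 (array([0.4698, 0.0804]), np.float64(14.1))
```

View pics/c11.png

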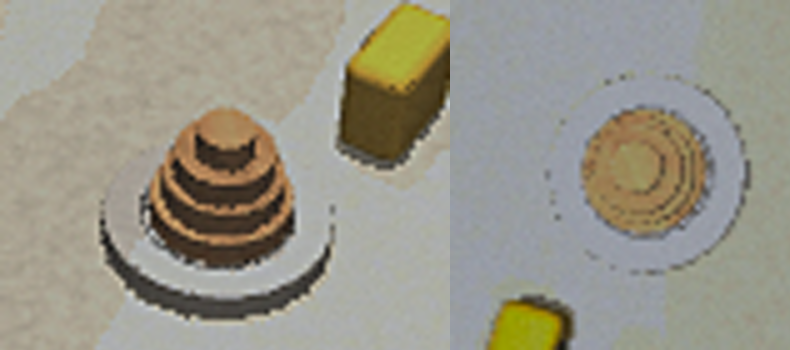

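The four-disc stack is centred within about 1 mm. Next I'll place the weight.

Call:
{"api": "step_arm", "payload": {"plan": [{"claw":0.55,"translation":[0,0,0],"twist":[0,0,0]},{"claw":0.55,"translation":[-23,-48,0],"twist":[0,0,0]},{"claw":0.55,"translation":[-23,-48,0],"twist":[0,0,0]},{"claw":0.55,"translation":[-23,-48,0],"twist":[0,0,0]},{"claw":0.55,"translation":[-23,-48,0],"twist":[0,0,0]}]}}

```text
time_s: 33.1
tool_pos: [0.4734, 0.0712, 0.1342]
eef_rot: [-3.141, -0.005, 0.0]
contact_force: [1.0, 0.8, -3.4]
width: 0.0566
gripper_force: 107.6
```

Call:
{"api": "step_arm", "payload": {"plan": [{"claw":0.55,"translation":[0,0,0],"twist":[0,0,0]},{"claw":0.55,"translation":[0,0,0],"twist":[0,0,0]},{"claw":0.55,"translation":[0,0,15],"twist":[0,0,0]},{"claw":0.55,"translation":[0,0,15],"twist":[0,0,0]},{"claw":0.55,"translation":[0,0,0],"twist":[0,0,0]}]}}

```text
time_s: 33.6
tool_pos: [0.4738, 0.0671, 0.1024]
eef_rot: [3.141, 0.0, -0.006]
contact_force: [-0.6, 0.1, -4.1]
width: 0.0565
gripper_force: 107.8
```

Call:
{"api": "step_arm", "payload": {"plan": [{"claw":0.55,"translation":[0,0,0],"twist":[0,0,0]},{"claw":0.55,"translation":[0,0,0],"twist":[0,0,0]}]}}

```text
time_s: 33.8
tool_pos: [0.4755, 0.0678, 0.105]
eef_rot: [-3.141, -0.001, -0.001]
contact_force: [0.2, -0.9, -4.2]
width: 0.0568
gripper_force: 107.8
```

Call:
{"api": "step_arm", "payload": {"plan": [{"claw":0.55,"translation":[-6,-14,0],"twist":[0,0,0]},{"claw":0.55,"translation":[0,0,8],"twist":[0,0,0]},{"claw":0.55,"translation":[0,0,6],"twist":[0,0,0]},{"claw":0.55,"translation":[0,0,4],"twist":[0,0,0]},{"claw":0.55,"translation":[0,0,0],"twist":[0,0,0]}]}}

```text
time_s: 34.3
tool_pos: [0.4685, 0.0811, 0.0855]
eef_rot: [3.141, 0.0, -0.002]
contact_force: [0.3, -0.5, -3.8]
width: 0.0562
gripper_force: 107.7
```

Call:
{"api": "step_arm", "payload": {"plan": [{"claw":0.55,"translation":[0,0,0],"twist":[0,0,0]},{"claw":0.55,"translation":[0,0,0],"twist":[0,0,0]}]}}

```text
time_s: 34.5
tool_pos: [0.469, 0.0816, 0.0865]
eef_rot: [-3.141, -0.001, -0.001]
contact_force: [0.2, 0.4, -4.0]
width: 0.0568
gripper_force: 107.7
```

Call:
{"api": "step_arm", "payload": {"plan": [{"claw":0.55,"translation":[0.3,0,2],"twist":[0,0,0]},{"claw":0.55,"translation":[0,0,1],"twist":[0,0,0]},{"claw":0.55,"translation":[0,0,0.7],"twist":[0,0,0]},{"claw":0.55,"translation":[0,0,0],"twist":[0,0,0]},{"claw":0.55,"translation":[0,0,0],"twist":[0,0,0]}]}}

```text
time_s: 35.0
tool_pos: [0.4691, 0.0818, 0.0826]
eef_rot: [-3.142, -0.001, -0.0]
contact_force: [-0.5, -0.4, -4.1]
width: 0.0569
gripper_force: 107.7
```

Call:
{"api": "step_arm", "payload": {"plan": [{"claw":0.55,"translation":[0,0,0.5],"twist":[0,0,0]},{"claw":0.55,"translation":[0,0,0],"twist":[0,0,0]}]}}

```text
time_s: 35.2
tool_pos: [0.4692, 0.0819, 0.0823]
eef_rot: [-3.142, -0.001, -0.0]
contact_force: [-1.1, 0.2, -0.7]
width: 0.0561
gripper_force: 108.1
```

Call:
{"api": "step_arm", "payload": {"plan": [{"claw":0.55,"translation":[0,0,0.4],"twist":[0,0,0]},{"claw":0.55,"translation":[0,0,0],"twist":[0,0,0]}]}}

```text
time_s: 35.4
tool_pos: [0.4693, 0.0819, 0.0823]
eef_rot: [3.141, 0.001, 0.001]
contact_force: [-2.8, -0.7, 4.8]
width: 0.0567
gripper_force: 108.5
```

Call:
{"api": "step_arm", "payload": {"plan": [{"claw":0.75,"translation":[0,0,0],"twist":[0,0,0]},{"claw":0.9,"translation":[0,0,0],"twist":[0,0,0]},{"claw":1,"translation":[0,0,0],"twist":[0,0,0]},{"claw":1,"translation":[0,0,0],"twist":[0,0,0]},{"claw":1,"translation":[0,0,-6],"twist":[0,0,0]}], "squeeze": 40}}

```text
time_s: 35.9
tool_pos: [0.4686, 0.0817, 0.0873]
eef_rot: [-3.142, -0.001, 0.002]
contact_force: [-0.4, 0.2, -0.5]
width: 0.0856
gripper_force: 0.0
```

Call:
{"api": "step_arm", "payload": {"plan": [{"claw":1,"translation":[0,0,-20],"twist":[0,0,0]},{"claw":1,"translation":[0,0,-40],"twist":[0,0,0]},{"claw":1,"translation":[0,0,-30],"twist":[0,0,0]},{"claw":0,"translation":[5,-40,0],"twist":[0,0,0]},{"claw":0,"translation":[5,-45,0],"twist":[0,0,0]}]}}

```text
time_s: 36.4
tool_pos: [0.4806, 0.166, 0.1796]
eef_rot: [3.141, -0.007, 0.006]
contact_force: [1.2, 0.8, -0.7]
width: 0.0591
gripper_force: 0.0
```

Call:
{"api": "step_arm", "payload": {"plan": [{"claw":0,"translation":[5,-45,0],"twist":[0,0,0]},{"claw":0,"translation":[5,-45,0],"twist":[0,0,0]},{"claw":0,"translation":[0,-47,0],"twist":[0,0,0]},{"claw":0,"translation":[0,0,0],"twist":[0,0,0]},{"claw":0,"translation":[0,0,0],"twist":[0,0,0]}]}}

```text
time_s: 36.9
tool_pos: [0.4881, 0.3056, 0.1778]
eef_rot: [-3.141, -0.007, 0.001]
contact_force: [-0.0, -0.4, -1.0]
width: -0.0
gripper_force: 0.0
```

Run:
```python
from h import *
look('j')
for r,z in ((.034,.029),(.03,.089)): print(r,z,edge("scene","pics/js.png",r,z,(.4695,.081),.004),edge("top","pics/jt.png",r,z,(.4695,.081),.004))
s=cv2.imread("pics/js.png")[150:240,330:420]
t=cv2.imread("pics/jt.png")[190:265,235:315]
f=lambda x:cv2.resize(x,None,fx=5,fy=5,interpolation=cv2.INTER_CUBIC)
cv2.imwrite("pics/c12.png",np.hstack([f(s)[:375],f(t)[:,:340]]))
```

```text
[485.12 163.51] diam 0.0327 [33 14] P14 [ 0.6593 -0.5115] | tri [ 0.5821 -0.213   0.2832] miss [191.6 -50.3]
[382.65 206.75] diam 0.0253 [16 10] P14 [ 0.5346 -0.2202] | tri [ 0.5044 -0.1379  0.1515] miss [ 59.2 -40.9]
[279.16 233.23] diam 0.0302 [21 24] P14 [0.459  0.0677] | tri [0.4602 0.0655 0.0062] miss [-2.3  1.9]
37.0 [0.4893 0.3028 0.1778] [ 3.141 -0.     0.   ] [ 0.2 -0.4  0.4] 0.0002
0.034 0.029 (array([0.4705, 0.0809]), np.float64(8.6)) (array([0.4693, 0.0855]), np.float64(4.1))
0.03 0.089 (array([0.4713, 0.081 ]), np.float64(23.2)) (array([0.4717, 0.0847]), np.float64(16.0))
```

View pics/c12.png

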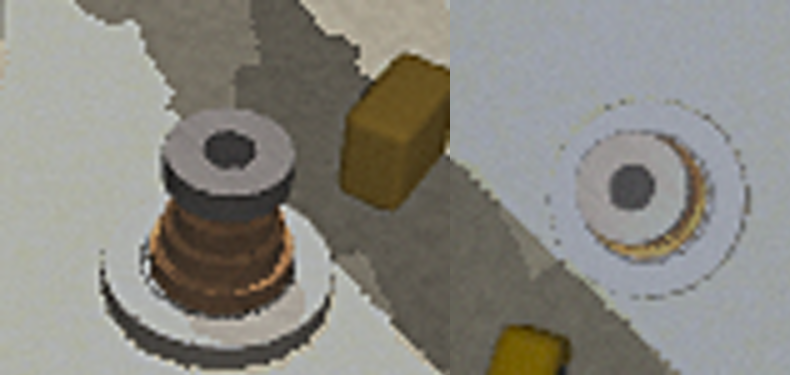

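The weight lies level and centred within about 1 mm. Next I'll press the square key.

Call:
{"api": "step_arm", "payload": {"plan": [{"claw":0,"translation":[-1,-3,30],"twist":[0,0,0]},{"claw":0,"translation":[0,0,35],"twist":[0,0,0]},{"claw":0,"translation":[0,0,30],"twist":[0,0,0]},{"claw":0,"translation":[0,0,0],"twist":[0,0,0]},{"claw":0,"translation":[0,0,0],"twist":[0,0,0]}]}}

```text
time_s: 37.5
tool_pos: [0.4885, 0.3056, 0.0834]
eef_rot: [3.141, -0.002, -0.0]
contact_force: [-0.2, 0.7, 1.1]
width: 0.0003
gripper_force: 0.0
```

Call:
{"api": "step_arm", "payload": {"plan": [{"claw":0,"translation":[0,0,0],"twist":[0,0,0]},{"claw":0,"translation":[0,0,12],"twist":[0,0,0]},{"claw":0,"translation":[0,0,4],"twist":[0,0,0]},{"claw":0,"translation":[0,0,0],"twist":[0,0,0]},{"claw":0,"translation":[0,0,0],"twist":[0,0,0]}]}}

```text
time_s: 38.0
tool_pos: [0.4879, 0.3069, 0.0667]
eef_rot: [-3.142, -0.002, 0.0]
contact_force: [0.1, 0.0, 0.1]
width: -0.0001
gripper_force: 0.0
```

Call:
{"api": "step_arm", "payload": {"plan": [{"claw":0,"translation":[0,0,4],"twist":[0,0,0]},{"claw":0,"translation":[0,0,3],"twist":[0,0,0]},{"claw":0,"translation":[0,0,2.5],"twist":[0,0,0]},{"claw":0,"translation":[0,0,0],"twist":[0,0,0]},{"claw":0,"translation":[0,0,0],"twist":[0,0,0]}]}}

```text
time_s: 38.5
tool_pos: [0.4884, 0.3073, 0.0581]
eef_rot: [-3.141, -0.001, -0.002]
contact_force: [-0.5, -1.5, 8.3]
width: 0.0
gripper_force: 4.1
```

Call:
{"api": "step_arm", "payload": {"plan": [{"claw":0,"translation":[0,0,-15],"twist":[0,0,0]},{"claw":0,"translation":[0,0,-15],"twist":[0,0,0]},{"claw":0,"translation":[32,0,0],"twist":[0,0,0]},{"claw":0,"translation":[32,-1,0],"twist":[0,0,0]},{"claw":0,"translation":[0,0,0],"twist":[0,0,0]}]}}

```text
time_s: 39.0
tool_pos: [0.5562, 0.306, 0.0881]
eef_rot: [-3.142, 0.006, -0.004]
contact_force: [0.1, 0.7, -0.7]
width: 0.0002
gripper_force: 0.0
```

Call:
{"api": "step_arm", "payload": {"plan": [{"claw":0,"translation":[0,0,0],"twist":[0,0,0]},{"claw":0,"translation":[0,0,0],"twist":[0,0,0]}]}}

```text
time_s: 39.2
tool_pos: [0.5509, 0.3084, 0.0876]
eef_rot: [-3.141, -0.003, 0.001]
contact_force: [0.0, 0.2, 0.3]
width: -0.0
gripper_force: 0.0
```

Square bottomed at 8.3 N, beyond the 5 N spring. Next is the bar key.

Call:
{"api": "step_arm", "payload": {"plan": [{"claw":0,"translation":[0.5,0,12],"twist":[0,0,0]},{"claw":0,"translation":[0,0,8],"twist":[0,0,0]},{"claw":0,"translation":[0,0,0],"twist":[0,0,0]},{"claw":0,"translation":[0,0,4],"twist":[0,0,0]},{"claw":0,"translation":[0,0,3],"twist":[0,0,0]}]}}

```text
time_s: 39.7
tool_pos: [0.5522, 0.308, 0.0602]
eef_rot: [-3.142, -0.002, 0.0]
contact_force: [-2.4, -1.6, 2.8]
width: -0.0002
gripper_force: 1.8
```

Call:
{"api": "step_arm", "payload": {"plan": [{"claw":0,"translation":[0,0,3],"twist":[0,0,0]},{"claw":0,"translation":[0,0,0],"twist":[0,0,0]},{"claw":0,"translation":[0,0,0],"twist":[0,0,0]}]}}

```text
time_s: 40.0
tool_pos: [0.5522, 0.308, 0.0581]
eef_rot: [3.141, 0.002, 0.0]
contact_force: [-5.3, -2.8, 10.0]
width: 0.0002
gripper_force: 4.5
```

Call:
{"api": "step_arm", "payload": {"plan": [{"claw":0,"translation":[0,0,-15],"twist":[0,0,0]},{"claw":0,"translation":[0,0,-15],"twist":[0,0,0]},{"claw":0,"translation":[0,-30,0],"twist":[0,0,0]},{"claw":0,"translation":[-1,-32,0],"twist":[0,0,0]},{"claw":0,"translation":[0,0,0],"twist":[0,0,0]}]}}

```text
time_s: 40.5
tool_pos: [0.5493, 0.3758, 0.089]
eef_rot: [-3.137, -0.01, -0.0]
contact_force: [-0.3, 0.4, 0.5]
width: -0.0002
gripper_force: 0.0
```

Call:
{"api": "step_arm", "payload": {"plan": [{"claw":0,"translation":[0,0,0],"twist":[0,0,0]},{"claw":0,"translation":[0,0,0],"twist":[0,0,0]}]}}

```text
time_s: 40.7
tool_pos: [0.552, 0.3689, 0.0877]
eef_rot: [3.141, -0.0, 0.001]
contact_force: [-0.1, 0.8, -1.2]
width: -0.0002
gripper_force: 0.0
```

Bar done at 10 N. The big key at (0.550, 0.371) is next, and then I'll retreat.

Call:
{"api": "step_arm", "payload": {"plan": [{"claw":0,"translation":[-1,-2,12],"twist":[0,0,0]},{"claw":0,"translation":[0,0,8],"twist":[0,0,0]},{"claw":0,"translation":[0,0,0],"twist":[0,0,0]},{"claw":0,"translation":[0,0,4],"twist":[0,0,0]},{"claw":0,"translation":[0,0,3],"twist":[0,0,0]}]}}

```text
time_s: 41.2
tool_pos: [0.5505, 0.3716, 0.0602]
eef_rot: [3.141, 0.001, 0.0]
contact_force: [-2.0, -2.2, 3.9]
width: 0.0004
gripper_force: 1.8
```

Call:
{"api": "step_arm", "payload": {"plan": [{"claw":0,"translation":[0,0,3],"twist":[0,0,0]},{"claw":0,"translation":[0,0,0],"twist":[0,0,0]},{"claw":0,"translation":[0,0,0],"twist":[0,0,0]}]}}

```text
time_s: 41.5
tool_pos: [0.5505, 0.3716, 0.0582]
eef_rot: [3.141, 0.001, 0.001]
contact_force: [-2.8, -3.9, 7.7]
width: -0.0001
gripper_force: 4.1
```

Call:
{"api": "step_arm", "payload": {"plan": [{"claw":0,"translation":[0,0,-15],"twist":[0,0,0]},{"claw":0,"translation":[0,0,-30],"twist":[0,0,0]},{"claw":0,"translation":[0,0,-40],"twist":[0,0,0]},{"claw":0,"translation":[0,0,-40],"twist":[0,0,0]},{"claw":0,"translation":[0,0,0],"twist":[0,0,0]}]}}

```text
time_s: 42.0
tool_pos: [0.5523, 0.3746, 0.1903]
eef_rot: [-3.134, -0.002, -0.014]
contact_force: [0.0, 0.6, -0.2]
width: 0.0003
gripper_force: 0.0
```

Run:
```python
from h import *
look('k')
print(edge("scene","pics/ks.png",.03,.089,(.4695,.081),.006))
```

```text
[380.51 204.42] diam 0.0209 [16  6] P14 [ 0.5411 -0.2143] | tri [ 0.51   -0.1359  0.1573] miss [ 56.3 -44. ]
[279.01 233.25] diam 0.0302 [21 24] P14 [0.4589 0.0681] | tri [0.4601 0.0659 0.0061] miss [-2.4  1.9]
42.1 [0.5508 0.3727 0.1843] [-3.139e+00 -2.000e-03 -4.000e-03] [-0.1  0.   0.3] 0.0001
(array([0.4712, 0.081 ]), np.float64(21.0))
```

```bash
python3 -c "
from h import *
print(job.hand_in())"
```

```text
the job is handed in; nothing more can be done
None
```

The job is handed in at about 42 s: small and bar keys pressed first; four discs (68, 58, 48, 28 mm) and the weight stacked within about 1–2 mm of centre; then square, bar and big keys, each bottomed (8–10 N), with no verdict returned.

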